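Free a movement holder from a left-hand screw clamp and seat it on the turntable

TASK

The blue watch-movement holder locked in the bench clamp has to go to the empty nest of the white turntable. The clamp's round black knob has a left-hand thread: loosen it by turning it clockwise until you feel it come up firmly against its stop, but do not force it. Then lift the holder out without prising it against the jaw, seat it upright and fully home in the empty nest without dropping it, leave the clamp open, and leave everything else where it is.

Things in the scene. Friction and masses are not known exactly. Their poses are not given: they have to be found in the camera images.
- foot: Grey fixed foot of the clamp, 90 x 110 x 10 mm, screwed to the bench, with a 12 mm high swivel on the knob's axis. Origin: underside, on the knob's axis; axes as the clamp's when unloaded. Place and direction vary.
- clamp: Blue clamp head, plate 190 x 80 mm, its top 32 mm above the bench. Origin: underside of the plate, 12 mm above the bench, on the knob's axis; x axis runs from the knob over the jaw to the holder (axis at x = 105 mm). It swivels about the knob's axis against a spring, 1 rad per 6 N m. Two 12 mm high pins stop the holder on its +x side; its +y and -y sides are clear.
- knob_mid (a point): Middle of the round black ribbed rubber knob, on its vertical axis, 71 mm above the bench; knob 44 mm in diameter, 30 mm high. Clockwise from above loosens. It does not rise; steady drag 0.5 N m (head swivels 0.083 rad); it stays where left. 2.0 to 3.2 rad to go to its hard stop; no mark. At the stop 0.58 N m (head swivelled 0.097 rad) is firm, above 0.95 N m (0.158 rad) is forcing.
- jaw: Steel jaw, a tongue 16 mm wide, 5 mm thick; origin: its tip, mid-height, 45 mm above the bench; axes as the clamp's. The knob draws it towards itself, 2.2 mm per rad. At the start the tip is at x = 90.4 to 87.7 mm of the clamp, in the holder's groove, so the holder cannot be lifted; with the knob at its stop it is at 83.3 mm, 1.7 mm clear of the holder.
- holder: Loose round holder with a watch movement on top: blue-grey plastic, 40 mm in diameter, 38 mm high, about 90 g; a groove 6 mm deep runs round it from 10 to 16 mm above its underside, the grip band is 16 to 35 mm above the underside. Origin: centre of the underside, z up. It stands on the clamp's plate.
- turntable: White turntable disc 290 mm in diameter, fixed, its top 20 mm above the bench. Origin: centre of the underside. Five nests on a circle of 105 mm radius, 72 degrees apart; four are filled with beige holders. Place and angle vary, and it may stand on either side.
- nest (a point): Floor centre of the empty nest (yellow floor), z up, x pointing outwards from the turntable's centre. The nest is a six-sided rim 5 mm high and 4 mm thick, 43 mm across the flats inside.
- beige1: Beige holder on the turntable, of the same shape as the blue one. Leave alone.
- beige2: Beige holder on the turntable. Leave alone.
- beige3: Beige holder on the turntable. Leave alone.
- beige4: Beige holder on the turntable. Leave alone.
- tape: Roll of tape lying flat, 90 mm in diameter, 19 mm high. Leave alone.
- loupe: Black eye loupe, 38 mm in diameter, 28 mm high. Leave alone.
- driver: Small red screwdriver, 140 mm long. Leave alone.
- dustcover: Green plastic dust cover, 90 x 70 x 30 mm. Leave alone.
Things that resemble listed ones, but are neither listed nor needed, are in the scene too. What is shaped like the foot but pink is not meant.

How it is judged (in metres and radians):
On the way, in this order (a step that is already met when the one before it is completed fails the run):
1. the knob is turned clockwise firmly against its stop (clamp head swivelled at least 0.097 rad, 0.58 N m, with the jaw within 1 mm of fully open) (x of jaw in the frame of clamp below 0.0843 m and angle between the x axis of clamp and the x axis of foot, either way round above 0.097 rad), for 0.05 s.
2. the holder is lifted clear of the clamp (z of holder in the frame of foot above 0.062 m and x of jaw in the frame of clamp below 0.0843 m), for 0.1 s.
At the end, for the whole second after the job is handed in: The blue holder stands upright (within 0.06 rad), released and at rest on the floor of the empty nest (within 2 mm in height, 4 mm sideways), and the clamp's jaw is still open (within 1 mm of fully open). All other things are where they were (within 15 mm) (horizontal distance between holder and nest below 0.004 m and z of holder in the frame of nest below 0.002 m and angle between holder's own z axis and vertical below 0.06 rad and linear speed of holder below 0.02 m/s and contact force between the fingers and holder below 0.1 N and x of jaw in the frame of clamp below 0.0843 m); the robot touches nothing.
It fails at once if the knob is forced: with the gripper at the knob, the clamp head is swivelled more than 0.158 rad (0.95 N m) (angle between the x axis of clamp and the x axis of foot, either way round above 0.158 rad and horizontal distance between the grasp point and knob_mid below 0.03 m).
It fails at once if the holder is prised against the jaw with more than 15 N (contact force between holder and jaw above 15 N).
It fails at once if the holder is dropped (moving faster than 0.5 m/s and not held) (contact force between the fingers and holder below 0.05 N and linear speed of holder above 0.5 m/s).
It fails at once if another thing is moved more than 15 mm (distance of any of beige1, beige2, beige3, beige4, tape, loupe, driver, dustcover from where it was at the start of the episode above 0.015 m).
It also fails if it takes over 69 s, if anything falls off the work surface, if the arm or the gripper's body presses on something with over 40 N, if the wrist force passes 120 N, or if a joint passes its speed limit or range.

ROBOT

A 6-joint arm with a two-finger parallel gripper is mounted at the origin on the work surface. World frame = base frame: x ahead of the robot, y to its left, z up, the work surface at z = 0. Lengths are in mm, angles in rad, forces in N, time in s.
With the tool pointing down it reaches from about 400 to 925 mm from the base axis. Payload 3.4 kg.
Tool frame: the origin (TCP) lies between the finger pads; the fingertips stand ahead of it and the grasp point (between the pads) lies 2 mm behind it (manip.tip_reach is the z of the fingertips in the tool frame, in mm); z points along the fingers, y is the direction in which the jaws open and shut (so a half turn about z gives the same grasp; the last joint's range is limited). The gripper opens to 85 mm and grips with 20 to 120 N. Pads are 22 mm wide; open, the fingers measure 114 mm over their backs; the gripper's body (76 mm by 85 mm) begins 54 mm behind the grasp point. The pads swing forward as they close: fully open they stand 13 mm farther back than shut.
Start: joints at [1.032, 0.307, 1.506, -0, 1.328, -0.073], TCP at [258.277, 513.736, 248.305] pointing down, gripper open.
Joint ranges: [-3.12, 3.12], [-1.05, 2.28], [0.14, 2.33], [-1.42, 4.57], [0.1, 2.73], [-2.68, 2.68]. Speed limits (rad/s): [2.57, 2.57, 3.14, 3.14, 3.14, 3.14].

INTERFACE

Orientations are given as a 3x3 rotation matrix whose columns are the frame's x, y, z axes.
In Python, from plant import state, imaging, manip gives the robot as it stands. The module is installed in compiled form; this text tells all that it offers.
- The arm moves only by the tool send_rows, never from a script. Its argument "steps" is a list of rows, each an object with "grip": the opening, from 0 (shut) to 1 (fully open); "dp": the shift along the tool's x, y, z in cm, a list of three; "yaw": the turn about the tool's z in degrees. A call has 1 to 8 rows; each row shifts and turns the pose as measured when the row begins, along the tool's axes as they then stand; what a row does not reach is not made up. A row lasts 1/8 s, in which the tool goes at most 62.5 mm and 10.7 degrees, less where a joint would pass 70% of its speed; a pose out of reach is approached as far as the arm can. A call with a gripper value outside its range is refused whole. The fingers move at their own pace and stop on an object; "grip_force" is the grip in N (left out, the last holds). Time passes only in rows, so rows that do not move let the fingers close. It gives the time, the measured TCP pose, the force and the opening at its end, in the units of the state.
- state(): the state, without advancing time (a new reading comes with each control period).
- imaging.camera(name): name is "scene" or "side" or "wrist"; returns the picture (480x640x3 uint8, blue, green, red); there is no depth.
- imaging.camera_model(name): a dict with "K" (3x3 intrinsics, pixels), "k1" (the pictures are not rectified: a ray, as slopes to the right and down, at radius r is drawn at 1 + k1 r^2 times it, then the intrinsics apply), "cam_to_world" (4x4, takes a point from camera to world coordinates); the wrist camera has in their place "mount" (4x4, takes a point from camera to tool coordinates, whose origin is the TCP and whose axes are the flange's). Camera axes: x right, y down, z forward; pixel columns grow to the right and rows downward; lengths in mm; the calibration is good to about 2 mm. A picture is of the moment at which its call begins: read the wrist's pose just before it. camera_model takes no time and is no camera call.
- manip.sign_off(): hands the job in, once; it reports no verdict.
The state is a dict: "time": time; "qpos": joint angles; "joint_vel": joint speeds; "joint_efforts": joint torques, N m; "position": TCP position; "eef_rot": TCP orientation; "contact_force": force on the tool from outside, world axes, zero at the start; "torque": the same for the moment, N m; "gripper_width": finger opening in mm.
Only numpy, scipy, OpenCV 4.12 (cv2) and the standard library are available. Lean on these libraries where they do the work, as an engineer would, in place of code of your own. Each camera call takes 0.05 s, during which the arm holds its last target.

## Working session

There is one attempt and no reset: what is moved stays moved. The work goes in short steps, Python scripts to look and compute and a tool call to move; the robot and the scene stay as the last step left them, time stands still between calls to the robot, and variables do not carry over. Pictures are saved under pics/ and viewed, and the job is handed in when it is done.

Besides the shell and the picture viewer there is one more tool, called by a JSON object that holds its "op" and its "data", one argument or row to a line. send_rows: Moves the arm, as the interface text tells. Its arguments: {"type":"object","properties":{"steps":{"type":"array"},"grip_force":{"type":"number"}},"required":["steps"]}

```bash
mkdir -p pics; ls
python3 - <<'E'
from plant import state, imaging, manip
import cv2,numpy as np
s=state();print(s['time'],s['position'],s['eef_rot'],s['gripper_width'],manip.tip_reach)
for n in ['scene','side','wrist']:
    cv2.imwrite(f'pics/{n}0.png',imaging.camera(n))
    m=imaging.camera_model(n);print(n,{k:np.round(v,3).tolist() for k,v in m.items()})
E
```

```text
pics
0.0 [257.92603574 513.1683834  247.37028378] [[-8.93461873e-01  4.49137767e-01 -1.07145420e-03]
 [ 4.49139016e-01  8.93460127e-01 -1.77390912e-03]
 [ 1.60572029e-04 -2.06615205e-03 -9.99997853e-01]] 85.32485420682396 17.0
scene {'K': [[564.422, 0.0, 323.238], [0.0, 564.422, 239.011], [0.0, 0.0, 1.0]], 'k1': -0.035, 'cam_to_world': [[-0.471, 0.464, -0.75, 1627.177], [0.882, 0.262, -0.392, 591.247], [0.015, -0.847, -0.532, 868.853], [0.0, 0.0, 0.0, 1.0]]}
side {'K': [[527.939, 0.0, 325.975], [0.0, 527.939, 241.699], [0.0, 0.0, 1.0]], 'k1': -0.068, 'cam_to_world': [[0.956, -0.151, 0.252, 164.279], [-0.293, -0.549, 0.783, -1058.928], [0.021, -0.822, -0.569, 849.446], [0.0, 0.0, 0.0, 1.0]]}
wrist {'K': [[347.324, 0.0, 319.691], [0.0, 347.324, 244.025], [0.0, 0.0, 1.0]], 'k1': -0.017, 'mount': [[0.001, -0.958, -0.288, 73.063], [1.0, 0.001, 0.001, 0.003], [-0.001, -0.288, 0.958, -124.863], [0.0, 0.0, 0.0, 1.0]]}
```

View pics/scene0.png

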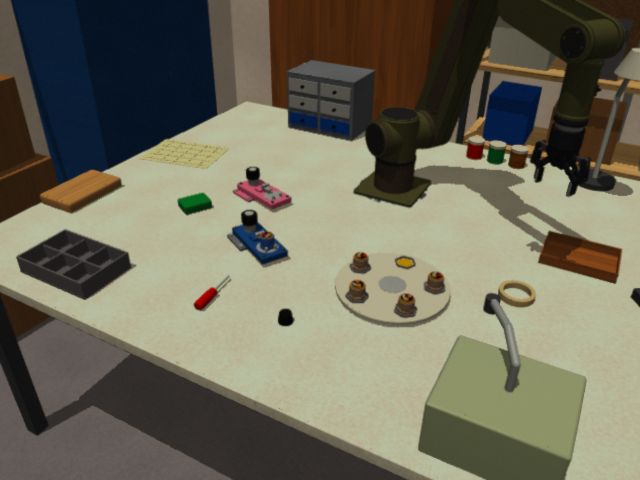

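View pics/side0.png

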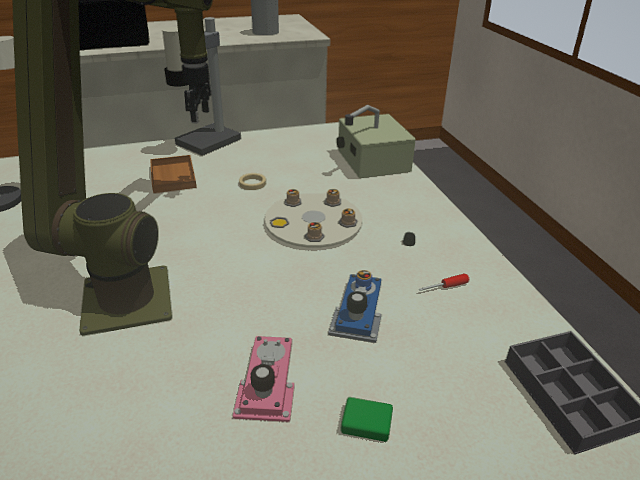

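View pics/wrist0.png

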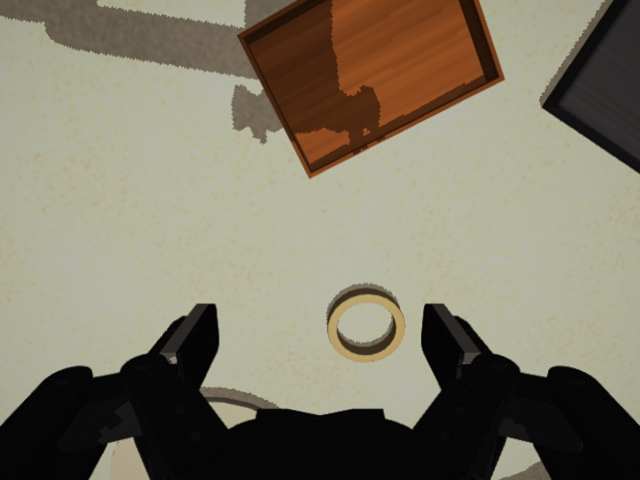

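The scene picture shows the blue clamp with its knob at about (249,219) and holder at (267,238). The pink lookalike is at (262,190). The empty nest has the yellow floor at (405,262). In the side picture the blue clamp's knob is at (357,303), the pink one's is at (262,378), and the nest is at (279,223). The blue clamp is the one meant: it is blue on a grey foot and carries a holder. I'll confirm that in enlarged crops.

```bash
cat > h.py <<'E'
import cv2,numpy as np
from plant import state, imaging, manip
def pose(n,s=None):
    m=imaging.camera_model(n)
    if 'mount' in m:
        s=s or state();T=np.eye(4);T[:3,:3]=np.array(s['eef_rot']);T[:3,3]=s['position'];return m,T@np.array(m['mount'])
    return m,np.array(m['cam_to_world'])
def ray(n,uv,s=None):
    m,T=pose(n,s);K=np.array(m['K'])
    p=cv2.undistortPoints(np.array([[uv]],float),K,np.array([m['k1'],0,0,0.]))[0,0]
    d=T[:3,:3]@np.array([p[0],p[1],1]);return T[:3,3],d/np.linalg.norm(d)
def onz(n,uv,z,s=None):
    o,d=ray(n,uv,s);return o+d*(z-o[2])/d[2]
def tri(a,ua,b,ub,s=None):
    o1,d1=ray(a,ua,s);o2,d2=ray(b,ub,s)
    t=np.linalg.lstsq(np.c_[d1,-d2],o2-o1,rcond=None)[0]
    p,q=o1+d1*t[0],o2+d2*t[1];return (p+q)/2,np.linalg.norm(p-q)
def proj(n,P,s=None):
    m,T=pose(n,s);c=np.linalg.inv(T)@np.r_[P,1];x=c[0]/c[2];y=c[1]/c[2];r=1+m['k1']*(x*x+y*y);K=np.array(m['K'])
    return np.array([K[0,0]*x*r+K[0,2],K[1,1]*y*r+K[1,2]])
E
python3 - <<'E'
import cv2,numpy as np
a=cv2.imread('pics/scene0.png')[195:275,210:310];b=cv2.imread('pics/side0.png')[260:345,320:400]
a=cv2.resize(a,(400,320)) ;c=cv2.imread('pics/scene0.png')[240:330,325:460]
a=cv2.resize(cv2.imread('pics/scene0.png')[195:275,210:310],None,fx=4,fy=4,interpolation=2)
b=cv2.resize(cv2.imread('pics/side0.png')[262:342,320:400],None,fx=4,fy=4,interpolation=2)
cv2.imwrite('pics/crop1.png',np.hstack([a,b]))
c=cv2.resize(cv2.imread('pics/scene0.png')[245:325,330:455],None,fx=3,fy=3,interpolation=2)
d=cv2.resize(cv2.imread('pics/side0.png')[180:260,255:370],None,fx=3,fy=3,interpolation=2)
cv2.imwrite('pics/crop2.png',np.hstack([c,d]))
E
```

```text
(no output)
```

View pics/crop1.png

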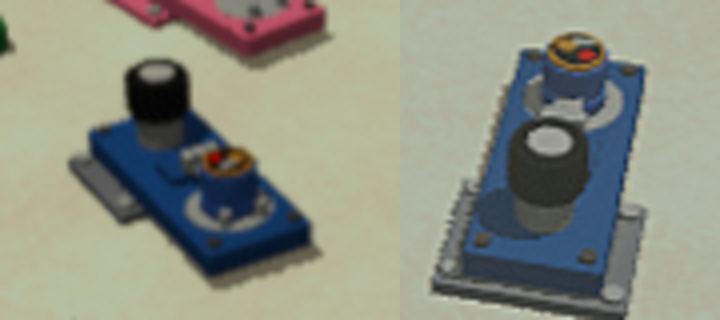

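View pics/crop2.png

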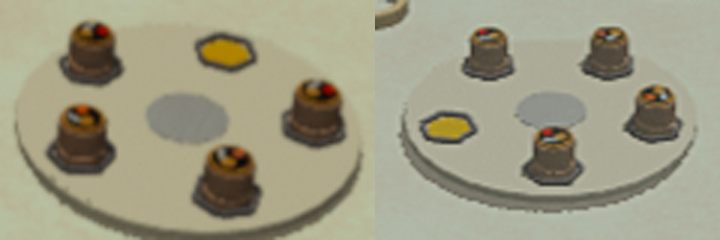

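The crops confirm it: a black knob with a grey cap, the jaw, and the blue holder between two pins, on a grey foot. The nest has a yellow floor with no holder on it.

Run:
```python
from h import *
P=dict(knobtop=((249,213),(357.2,296.5),86),holdertop=((267.2,235),(364.2,274.5),70),nest=((405,261.7),(279,222.7),21),tt=((392.7,284.3),(313.3,216.7),20))
R={}
for k,(a,b,z) in P.items():
    p,e=tri('scene',a,'side',b);R[k]=p
    print(k,p.round(1),round(e,1),onz('scene',a,z).round(1),onz('side',b,z).round(1))
d=R['holdertop']-R['knobtop'];print(np.hypot(*d[:2]),np.arctan2(d[1],d[0]));d=R['nest']-R['tt'];print(np.hypot(*d[:2]))
for k in R: print(k,np.hypot(*R[k][:2]))
```

```text
knobtop [ 506.3 -230.8   86.8] 1.4 [ 504.4 -231.4   86. ] [ 507.  -230.7   86. ]
holdertop [ 557.3 -139.2   69.1] 3.4 [ 556.5 -137.8   70. ] [ 557.6 -142.    70. ]
nest [427.7 210.2  22. ] 2.4 [424.5 210.1  21. ] [428.5 210.   21. ]
tt [533.8 218.7  19.8] 1.8 [532.9 219.   20. ] [534. 217.  20.]
104.85245821179527 1.0633282158540847
106.43832755640194
knobtop 556.426293818128
holdertop 574.3718355241133
nest 476.53187255001495
tt 576.810689030206
```

Distances check out: the knob to the holder measures 104.9 mm (105 expected) and the nest radius 106.4 mm (105 expected). Heights agree too. On the way to the knob I'll stop above the nest for a wrist view.

```bash
cat >> h.py <<'E'
def plan(target,xang=None,n=None):
    """dp in tool frame for n equal rows, with yaw spread evenly"""
    s=state();R=np.array(s['eef_rot']);p=np.array(s['position']);t=np.array(target,float)
    x0=np.arctan2(R[1,0],R[0,0]);dy=0 if xang is None else -np.degrees((xang-x0+np.pi)%(2*np.pi)-np.pi)
    n=n or int(max(np.ceil(np.linalg.norm(t-p)/58),np.ceil(abs(dy)/10)))
    out=[]
    for i in range(n):
        a=x0-np.radians(dy*i/n);c,sn=np.cos(a),np.sin(a)
        Ri=np.array([[c,sn,0],[sn,-c,0],[0,0,-1.]])
        out.append((np.round(Ri.T@(t-p)/n/10,2).tolist(),round(dy/n,2)))
    return out
def show(*a):
    for r in plan(*a): print(r)
def rep():
    s=state();R=np.array(s['eef_rot']);print('t',round(s['time'],2),np.round(s['position'],1),'xang',round(np.arctan2(R[1,0],R[0,0]),4),'tilt',np.round(R[:2,2],4),'w',round(s['gripper_width'],1),'F',np.round(s['contact_force'],1),'M',np.round(s['torque'],2),'q',np.round(s['qpos'],2));return s
E
python3 -c "
from h import *
rep();show((428,210,245),2.7)"
```

```text
t 0.15 [258.  513.3 247.6] xang 2.6758 tilt [-0.0008 -0.0014] w 85.3 F [-0.3 -0.4 -0.1] M [ 0.04  0.   -0.02] q [ 1.03  0.31  1.51 -0.    1.33 -0.07]
([-4.8, -3.24, 0.04], np.float64(-0.23))
([-4.79, -3.26, 0.04], np.float64(-0.23))
([-4.78, -3.28, 0.04], np.float64(-0.23))
([-4.76, -3.3, 0.04], np.float64(-0.23))
([-4.75, -3.32, 0.04], np.float64(-0.23))
([-4.73, -3.34, 0.04], np.float64(-0.23))
```

{"op": "send_rows", "data": {
  "steps": [
    {"grip":1,"dp":[-4.8,-3.3,0],"yaw":0},
    {"grip":1,"dp":[-4.8,-3.3,0],"yaw":0},
    {"grip":1,"dp":[-4.8,-3.3,0],"yaw":0},
    {"grip":1,"dp":[-4.8,-3.3,0],"yaw":0},
    {"grip":1,"dp":[-4.8,-3.3,0],"yaw":0},
    {"grip":1,"dp":[-4.8,-3.3,0],"yaw":0},
    {"grip":1,"dp":[0,0,0],"yaw":0}
  ]
}}

```text
time: 1.02
position: [431.7, 199.7, 245.9]
eef_rot: [[-0.895, 0.446, -0.0], [0.446, 0.895, -0.002], [-0.001, -0.002, -1.0]]
contact_force: [-0.8, 1.4, -0.4]
gripper_width: 85.1
```

Run:
```python
from h import *
import pickle
s=rep();cv2.imwrite('pics/w1.png',imaging.camera('wrist'));pickle.dump(s,open('s1.pkl','wb'));rep();show((428,210,245),2.7)
```

```text
t 1.02 [431.7 199.7 245.9] xang 2.6794 tilt [-0.0002 -0.0019] w 85.1 F [-0.8  1.4 -0.4] M [ 0.01 -0.01 -0.03] q [ 0.35  0.17  1.71 -0.    1.27 -0.76]
t 1.07 [430.7 201.3 245.8] xang 2.681 tilt [-0.0012 -0.0008] w 85.3 F [-0.5 -0.8 -0.6] M [-0.01  0.01  0.05] q [ 0.35  0.17  1.71 -0.    1.27 -0.76]
([0.63, 0.66, 0.08], np.float64(-1.09))
```

View pics/w1.png

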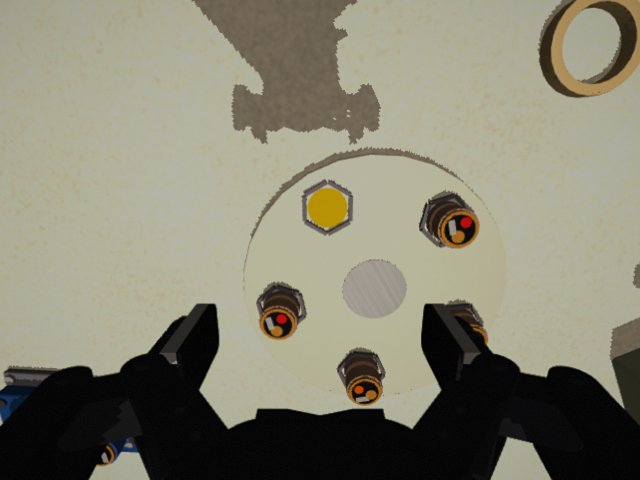

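The wrist view shows the empty nest (yellow floor) at about (327,208), with the four beige holders around it.

Run:
```python
from h import *
import pickle
s=pickle.load(open('s1.pkl','rb'))
for n,f,box in [('wrist','w1',(170,240,290,360)),('scene','scene0',(250,275,385,425)),('side','side0',(210,235,262,295))]:
    im=cv2.imread(f'pics/{f}.png');h=cv2.cvtColor(im,cv2.COLOR_BGR2HSV);m=cv2.inRange(h,(20,150,90),(32,255,255))
    k=np.zeros_like(m);k[box[0]:box[1],box[2]:box[3]]=1;M=cv2.moments(m*k,True);uv=(M['m10']/M['m00'],M['m01']/M['m00'])
    print(n,np.round(uv,1),M['m00'],onz(n,uv,20.5,s).round(1))
```

```text
wrist [327.1 207.3] 1209.0 [428.9 209.4  20.5]
scene [404.7 262. ] 107.0 [425.7 209.6  20.5]
side [279.1 222. ] 69.0 [429.9 214.3  20.5]
```

```bash
python3 -c "
from h import *
rep();show((506,-231,220),3.47)"
```

```text
t 1.07 [430.7 201.3 245.8] xang 2.681 tilt [-0.0012 -0.0008] w 85.3 F [-0.5 -0.8 -0.6] M [-0.01  0.01  0.05] q [ 0.35  0.17  1.71 -0.    1.27 -0.76]
([-3.25, -4.42, 0.32], np.float64(-5.65))
([-2.79, -4.72, 0.32], np.float64(-5.65))
([-2.32, -4.97, 0.32], np.float64(-5.65))
([-1.82, -5.18, 0.32], np.float64(-5.65))
([-1.3, -5.33, 0.32], np.float64(-5.65))
([-0.77, -5.43, 0.32], np.float64(-5.65))
([-0.23, -5.48, 0.32], np.float64(-5.65))
([0.31, -5.48, 0.32], np.float64(-5.65))
```

{"op": "send_rows", "data": {
  "steps": [
    {"grip":1,"dp":[-3.25,-4.4,0.3],"yaw":-5.7},
    {"grip":1,"dp":[-2.8,-4.7,0.3],"yaw":-5.7},
    {"grip":1,"dp":[-2.3,-5.0,0.3],"yaw":-5.7},
    {"grip":1,"dp":[-1.8,-5.2,0.3],"yaw":-5.7},
    {"grip":1,"dp":[-1.3,-5.3,0.3],"yaw":-5.7},
    {"grip":1,"dp":[-0.8,-5.4,0.3],"yaw":-5.7},
    {"grip":1,"dp":[-0.2,-5.5,0.3],"yaw":-5.7},
    {"grip":1,"dp":[0.3,-5.5,0.3],"yaw":-5.7}
  ]
}}

```text
time: 2.08
position: [519.1, -223.3, 219.1]
eef_rot: [[-0.927, -0.375, 0.0], [-0.375, 0.927, 0.008], [-0.003, 0.008, -1.0]]
contact_force: [0.6, 0.3, 1.0]
gripper_width: 85.6
```

```bash
python3 -c "
from h import *
rep();show((506,-231,210),3.47)"
```

```text
t 2.08 [ 519.1 -223.3  219.1] xang -2.7568 tilt [0.     0.0084] w 85.6 F [0.6 0.3 1. ] M [-0.01 -0.01 -0.03] q [-0.49  0.32  1.57  0.01  1.26 -2.44]
([1.5, -0.22, 0.91], np.float64(3.23))
```

{"op": "send_rows", "data": {
  "steps": [
    {"grip":1,"dp":[1.5,-0.2,0.9],"yaw":2},
    {"grip":1,"dp":[0,0,0],"yaw":0}
  ]
}}

```text
time: 2.33
position: [507.0, -231.1, 208.4]
eef_rot: [[-0.94, -0.341, -0.001], [-0.341, 0.94, 0.01], [-0.003, 0.01, -1.0]]
contact_force: [0.1, -0.7, 0.3]
gripper_width: 85.6
```

Run:
```python
from h import *
import pickle
s=rep();cv2.imwrite('pics/w2.png',imaging.camera('wrist'));pickle.dump(s,open('s2.pkl','wb'));rep()
print(proj('wrist',[506,-231,86],s),proj('wrist',[557,-140,70],s))
```

```text
t 2.33 [ 507.  -231.1  208.4] xang -2.7941 tilt [-0.0008  0.0098] w 85.6 F [ 0.1 -0.7  0.3] M [ 0.04  0.   -0.07] q [-0.51  0.32  1.6   0.01  1.23 -2.43]
t 2.38 [ 508.2 -231.1  209.1] xang -2.793 tilt [0.0015 0.0087] w 85.3 F [ 0.5 -0.1  0.2] M [-0.01 -0.04 -0.05] q [-0.51  0.32  1.6   0.01  1.23 -2.43]
[318.63326422 240.7868376 ] [398.25671643 323.94946462]
```

View pics/w2.png

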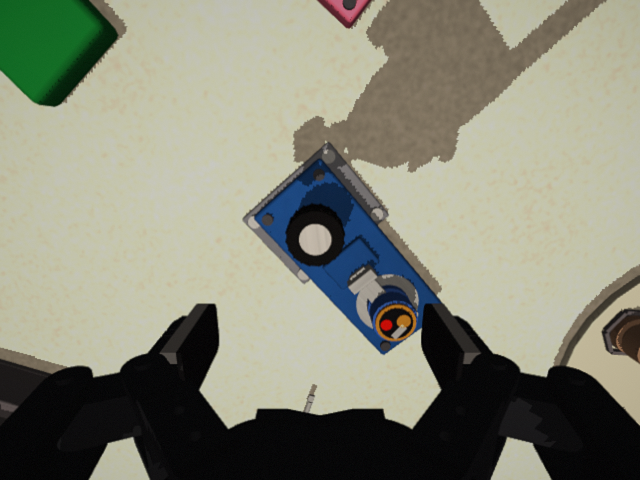

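The picture shows the knob cap at (316,240), the holder top at (395,323), and the jaw tongue between them.

Run:
```python
from h import *
import pickle
s=pickle.load(open('s2.pkl','rb'));im=cv2.imread('pics/w2.png')
g=cv2.inRange(cv2.cvtColor(im,cv2.COLOR_BGR2HSV),(0,0,120),(180,60,255))[215:265,290:342]
n,l,st,c=cv2.connectedComponentsWithStats(g);i=l[25,26];uv=c[i]+[290,215];print(uv,st[i],onz('wrist',uv,86,s))
o=cv2.inRange(cv2.cvtColor(im,cv2.COLOR_BGR2HSV),(8,130,100),(25,255,255));o[:300]=0;o[345:]=0;o[:,:370]=0;o[:,420:]=0
pts=cv2.findNonZero(o);(u,r)=cv2.minEnclosingCircle(pts);print(u,r,onz('wrist',u,70,s))
K=onz('wrist',uv,86,s);H=onz('wrist',u,70,s);d=H-K;print(np.hypot(*d[:2]),np.arctan2(d[1],d[0]))
print('dp to knob z73 ',plan((K[0],K[1],73.),None,1))
```

```text
[314.67130215 239.15297092] [  9   9  32  31 791] [ 505.80793224 -234.18928083   86.        ]
(395.328125, 321.890625) 20.270790100097656 [ 556.0247518 -143.1664859   70.       ]
103.95613576458535 1.0666527146021922
dp to knob z73  [([0.33, -0.21, 13.61], 0.0)]
```

{"op": "send_rows", "data": {
  "steps": [
    {"grip":1,"dp":[0.2,-0.05,4.5],"yaw":0},
    {"grip":1,"dp":[0,0,4.5],"yaw":0},
    {"grip":1,"dp":[0,0,2.5],"yaw":0},
    {"grip":1,"dp":[0,0,0],"yaw":0}
  ]
}}

```text
time: 2.88
position: [510.2, -223.7, 94.9]
eef_rot: [[-0.937, -0.349, 0.008], [-0.349, 0.937, 0.008], [-0.01, 0.005, -1.0]]
contact_force: [-0.1, 0.2, 0.5]
gripper_width: 85.2
```

Run:
```python
from h import *
import pickle
s=rep();cv2.imwrite('pics/w3.png',imaging.camera('wrist'));print(plan((506,-232.5,70)))
```

```text
t 2.88 [ 510.2 -223.7   94.9] xang -2.7852 tilt [0.0081 0.0082] w 85.2 F [-0.1  0.2  0.5] M [0.02 0.03 0.  ] q [-0.5   0.44  1.74  0.01  0.96 -2.43]
[([0.76, -0.6, 2.6], 0.0)]
```

View pics/w3.png

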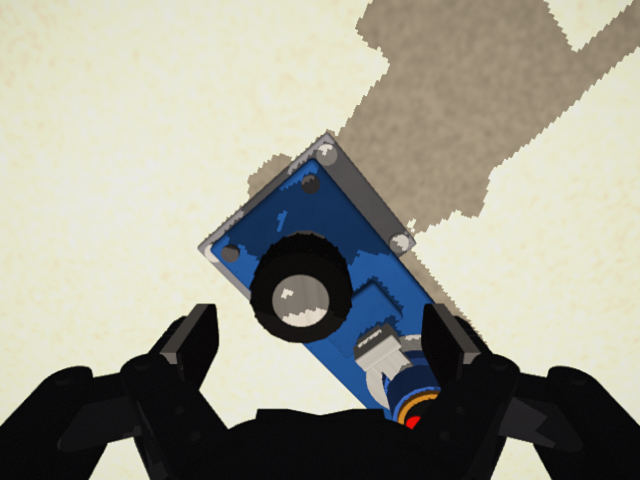

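The cap is at (301,300), so the tool has drifted about 8 mm sideways. I'll correct that.

Run:
```python
from h import *
s=state();im=cv2.imread('pics/w3.png')
g=cv2.inRange(im,(95,95,95),(255,255,255));g2=np.zeros_like(g);cv2.circle(g2,(301,300),33,255,-1);p=cv2.findNonZero(g&g2)
(u,r)=cv2.minEnclosingCircle(p);print(u,r);K=onz('wrist',u,86,s);print(K,plan((K[0],K[1],70)),proj('wrist',[506,-232.5,86],s))
```

```text
(300.0221252441406, 301.9424743652344) 27.856943130493164
[ 507.71868002 -234.38245833   86.        ] [([0.67, -0.84, 2.6], 0.0)] [305.5363119  299.91598971]
```

{"op": "send_rows", "data": {
  "steps": [
    {"grip":1,"dp":[0.7,-0.8,0],"yaw":0},
    {"grip":1,"dp":[0,0,0],"yaw":0}
  ]
}}

```text
time: 3.18
position: [509.2, -234.4, 98.8]
eef_rot: [[-0.936, -0.351, 0.015], [-0.351, 0.936, 0.005], [-0.015, -0.001, -1.0]]
contact_force: [-0.6, 0.1, -0.8]
gripper_width: 85.7
```

```bash
cat > knob.py <<'E'
from h import *
import sys
s=rep();im=imaging.camera('wrist');cv2.imwrite(f'pics/{sys.argv[1]}.png',im)
u0=proj('wrist',[506.5,-233.5,86],s)
g=cv2.inRange(im,(95,95,95),(255,255,255));g2=np.zeros_like(g);cv2.circle(g2,tuple(int(v) for v in u0),36,255,-1);p=cv2.findNonZero(g&g2)
(u,r)=cv2.minEnclosingCircle(p);print(u,r);K=onz('wrist',u,86,s);print(K,plan((K[0],K[1],70)))
E
python3 knob.py w4
```

```text
t 3.17 [ 509.2 -234.4   98.8] xang -2.783 tilt [0.0146 0.0048] w 85.7 F [-0.6  0.1 -0.8] M [ 0.03 -0.03  0.01] q [-0.51  0.44  1.74  0.01  0.96 -2.45]
(322.8773498535156, 307.0) 27.044374465942383
[ 506.16797212 -234.10504629   86.        ] [([0.29, 0.13, 2.89], 0.0)]
```

View pics/w4.png

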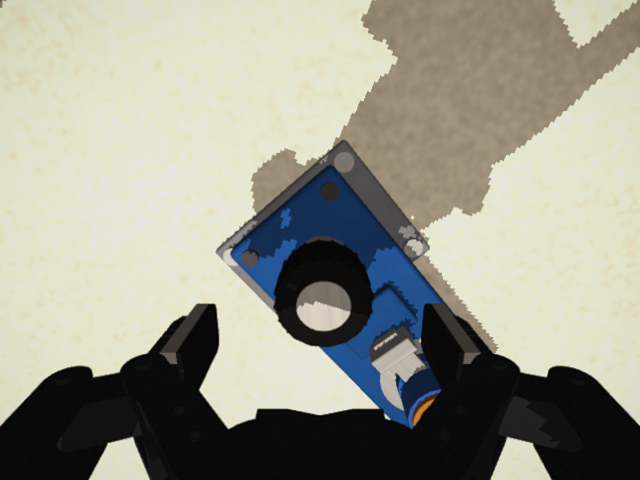

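{"op": "send_rows", "data": {
  "steps": [
    {"grip":1,"dp":[0.3,0.15,2.9],"yaw":0},
    {"grip":1,"dp":[0,0,0],"yaw":0}
  ]
}}

```text
time: 3.48
position: [507.8, -235.0, 71.8]
eef_rot: [[-0.937, -0.35, 0.019], [-0.35, 0.937, 0.003], [-0.019, -0.004, -1.0]]
contact_force: [-0.2, 0.1, 1.0]
gripper_width: 84.9
```

```bash
python3 knob.py w5
```

```text
t 3.48 [ 507.8 -235.    71.8] xang -2.7842 tilt [0.0194 0.0027] w 84.9 F [-0.2  0.1  1. ] M [-0.03 -0.02  0.  ] q [-0.52  0.47  1.77  0.02  0.89 -2.45]
(323.5, 344.6764831542969) 32.199867248535156
[ 505.66452448 -234.2554997    86.        ] [([0.3, 0.27, 0.31], 0.0)]
```

View pics/w5.png

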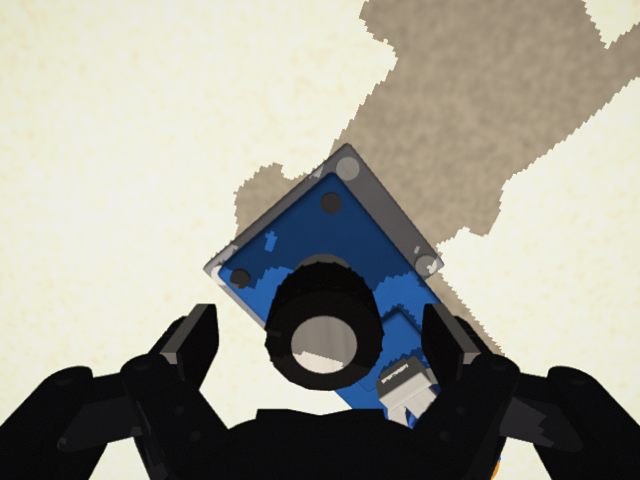

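{"op": "send_rows", "data": {
  "steps": [
    {"grip":0,"dp":[0.3,0.1,0.2],"yaw":0},
    {"grip":0,"dp":[0,0,0],"yaw":0},
    {"grip":0,"dp":[0,0,0],"yaw":0}
  ],
  "grip_force": 60
}}

```text
time: 3.9
position: [506.2, -234.0, 73.9]
eef_rot: [[-0.937, -0.348, 0.024], [-0.348, 0.938, 0.004], [-0.024, -0.004, -1.0]]
contact_force: [-1.8, 7.8, 5.5]
gripper_width: 42.6
```

```bash
python3 -c "
from h import *
rep()"
```

```text
t 3.9 [ 506.2 -234.    73.9] xang -2.7861 tilt [0.0239 0.0042] w 42.6 F [-1.8  7.8  5.5] M [ 1.56  0.25 -0.01] q [-0.52  0.46  1.77  0.02  0.89 -2.46]
```

{"op": "send_rows", "data": {
  "steps": [
    {"grip":0,"dp":[0,0,0.1],"yaw":4},
    {"grip":0,"dp":[0,0,0],"yaw":4}
  ]
}}

```text
time: 4.15
position: [506.2, -234.0, 74.1]
eef_rot: [[-0.977, -0.213, 0.024], [-0.213, 0.977, 0.003], [-0.024, -0.003, -1.0]]
contact_force: [2.1, -2.0, -9.8]
gripper_width: 42.3
```

```bash
python3 -c "
from h import *
rep()"
```

```text
t 4.15 [ 506.2 -234.    74.1] xang -2.9266 tilt [0.0244 0.0027] w 42.3 F [ 2.1 -2.  -9.8] M [-0.2  -0.18  0.49] q [-0.52  0.46  1.77  0.02  0.89 -2.32]
```

{"op": "send_rows", "data": {
  "steps": [
    {"grip":0,"dp":[0,0,0],"yaw":7},
    {"grip":0,"dp":[0,0,0],"yaw":7},
    {"grip":0,"dp":[0,0,0],"yaw":7},
    {"grip":0,"dp":[0,0,0],"yaw":7}
  ]
}}

```text
time: 4.65
position: [506.3, -234.4, 74.0]
eef_rot: [[-0.96, 0.279, 0.024], [0.279, 0.96, 0.0], [-0.023, 0.007, -1.0]]
contact_force: [0.1, 0.2, -3.3]
gripper_width: 42.5
```

```bash
python3 -c "
from h import *
rep()"
```

```text
t 4.65 [ 506.3 -234.4   74. ] xang 2.8591 tilt [0.0236 0.0002] w 42.5 F [ 0.1  0.2 -3.3] M [-0.33  0.05  0.44] q [-0.52  0.46  1.77  0.02  0.89 -1.81]
```

{"op": "send_rows", "data": {
  "steps": [
    {"grip":0,"dp":[0,0,0],"yaw":8},
    {"grip":0,"dp":[0,0,0],"yaw":8},
    {"grip":0,"dp":[0,0,0],"yaw":8},
    {"grip":0,"dp":[0,0,0],"yaw":8},
    {"grip":0,"dp":[0,0,0],"yaw":8},
    {"grip":0,"dp":[0,0,0],"yaw":8},
    {"grip":0,"dp":[0,0,0],"yaw":8},
    {"grip":0,"dp":[0,0,0],"yaw":8}
  ]
}}

```text
time: 5.65
position: [505.6, -234.8, 74.0]
eef_rot: [[-0.151, 0.988, 0.019], [0.988, 0.151, -0.006], [-0.008, 0.018, -1.0]]
contact_force: [1.5, 0.3, -3.3]
gripper_width: 42.4
```

```bash
cat > k.py <<'E'
from h import *
s=rep();R=s['eef_rot'];a=np.arctan2(R[1,0],R[0,0]);print('turned deg',np.degrees((-2.786-a)%(2*np.pi)))
cv2.imwrite('pics/k_side_%.2f.png'%s['time'],imaging.camera('side')) if 0 else 0
E
python3 k.py; python3 -c "
from h import *
cv2.imwrite('pics/side5.png',cv2.resize(imaging.camera('side')[252:352,310:420],None,fx=5,fy=5,interpolation=2))"
```

```text
t 5.65 [ 505.6 -234.8   74. ] xang 1.7225 tilt [ 0.0189 -0.0056] w 42.4 F [ 1.5  0.3 -3.3] M [-0.28  0.54  0.48] q [-0.51  0.46  1.77  0.01  0.89 -0.67]
turned deg 101.68239024062196
```

View pics/side5.png

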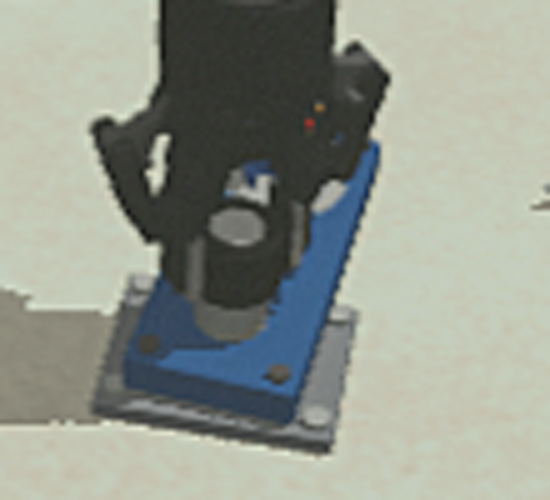

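The crop shows the fingers on the knob and the head swivelled a few degrees clockwise. The torque is about 0.48 N m, which is the drag. I'll turn up to 115°, then go on in small steps.

{"op": "send_rows", "data": {
  "steps": [
    {"grip":0,"dp":[0,0,0],"yaw":7},
    {"grip":0,"dp":[0,0,0],"yaw":6}
  ]
}}

```text
time: 5.95
position: [505.4, -234.8, 74.0]
eef_rot: [[0.079, 0.997, 0.018], [0.997, -0.078, -0.006], [-0.005, 0.018, -1.0]]
contact_force: [2.3, 1.1, -3.2]
gripper_width: 42.9
```

```bash
python3 k.py
```

```text
t 5.95 [ 505.4 -234.8   74. ] xang 1.4922 tilt [ 0.0175 -0.0064] w 42.9 F [ 2.3  1.1 -3.2] M [-0.17  0.57  0.51] q [-0.51  0.46  1.77  0.    0.89 -0.44]
turned deg 114.87677992154109
```

{"op": "send_rows", "data": {
  "steps": [
    {"grip":0,"dp":[0,0,0],"yaw":1.5},
    {"grip":0,"dp":[0,0,0],"yaw":1.5}
  ]
}}

```text
time: 6.2
position: [505.4, -234.8, 74.0]
eef_rot: [[0.126, 0.992, 0.017], [0.992, -0.126, -0.007], [-0.005, 0.018, -1.0]]
contact_force: [1.9, -0.4, -3.1]
gripper_width: 42.8
```

```bash
python3 k.py
```

```text
t 6.2 [ 505.4 -234.8   74. ] xang 1.444 tilt [ 0.0168 -0.0069] w 42.8 F [ 1.9 -0.4 -3.1] M [-0.16  0.58  0.53] q [-0.51  0.46  1.77  0.    0.89 -0.39]
turned deg 117.6407425130089
```

{"op": "send_rows", "data": {
  "steps": [
    {"grip":0,"dp":[0,0,0],"yaw":1.5},
    {"grip":0,"dp":[0,0,0],"yaw":1.5}
  ]
}}

```text
time: 6.45
position: [505.3, -234.8, 74.0]
eef_rot: [[0.179, 0.984, 0.017], [0.984, -0.179, -0.007], [-0.004, 0.018, -1.0]]
contact_force: [2.0, -0.7, -2.4]
gripper_width: 42.3
```

```bash
python3 k.py
```

```text
t 6.45 [ 505.3 -234.8   74. ] xang 1.3907 tilt [ 0.0165 -0.0069] w 42.3 F [ 2.  -0.7 -2.4] M [-0.2   0.59  0.5 ] q [-0.51  0.46  1.77  0.    0.89 -0.33]
turned deg 120.6916845945691
```

{"op": "send_rows", "data": {
  "steps": [
    {"grip":0,"dp":[0,0,0],"yaw":1.5},
    {"grip":0,"dp":[0,0,0],"yaw":1.5}
  ]
}}

```text
time: 6.7
position: [505.3, -234.8, 74.0]
eef_rot: [[0.233, 0.972, 0.016], [0.972, -0.233, -0.007], [-0.003, 0.018, -1.0]]
contact_force: [1.9, 1.1, -1.9]
gripper_width: 42.5
```

```bash
python3 k.py
```

```text
t 6.7 [ 505.3 -234.8   74. ] xang 1.3352 tilt [ 0.0165 -0.0069] w 42.5 F [ 1.9  1.1 -1.9] M [-0.13  0.59  0.44] q [-0.51  0.46  1.77  0.    0.89 -0.28]
turned deg 123.87323425082505
```

{"op": "send_rows", "data": {
  "steps": [
    {"grip":0,"dp":[0,0,0],"yaw":1.6},
    {"grip":0,"dp":[0,0,0],"yaw":1.6}
  ]
}}

```text
time: 6.95
position: [505.2, -234.7, 74.0]
eef_rot: [[0.291, 0.957, 0.016], [0.957, -0.291, -0.007], [-0.002, 0.018, -1.0]]
contact_force: [2.4, -0.6, -3.6]
gripper_width: 42.4
```

```bash
python3 k.py
```

```text
t 6.95 [ 505.2 -234.7   74. ] xang 1.2755 tilt [ 0.0164 -0.0067] w 42.4 F [ 2.4 -0.6 -3.6] M [-0.1   0.6   0.48] q [-0.51  0.46  1.77  0.    0.89 -0.22]
turned deg 127.29049759608641
```

{"op": "send_rows", "data": {
  "steps": [
    {"grip":0,"dp":[0,0,0],"yaw":1.5},
    {"grip":0,"dp":[0,0,0],"yaw":1.5}
  ]
}}

```text
time: 7.2
position: [505.2, -234.7, 74.0]
eef_rot: [[0.344, 0.939, 0.016], [0.939, -0.344, -0.007], [-0.001, 0.018, -1.0]]
contact_force: [1.5, 0.7, -2.6]
gripper_width: 42.1
```

```bash
python3 k.py
```

```text
t 7.2 [ 505.2 -234.7   74. ] xang 1.2194 tilt [ 0.0164 -0.0067] w 42.1 F [ 1.5  0.7 -2.6] M [-0.08  0.6   0.53] q [-0.51  0.46  1.77  0.    0.89 -0.16]
turned deg 130.510061081601
```

{"op": "send_rows", "data": {
  "steps": [
    {"grip":0,"dp":[0,0,0],"yaw":1.5},
    {"grip":0,"dp":[0,0,0],"yaw":1.5}
  ]
}}

```text
time: 7.45
position: [505.2, -234.7, 74.0]
eef_rot: [[0.396, 0.918, 0.016], [0.918, -0.396, -0.007], [0.0, 0.018, -1.0]]
contact_force: [1.5, -0.0, -2.1]
gripper_width: 42.5
```

```bash
python3 k.py
```

```text
t 7.45 [ 505.2 -234.7   74. ] xang 1.1632 tilt [ 0.0163 -0.0066] w 42.5 F [ 1.5 -0.  -2.1] M [-0.05  0.61  0.52] q [-0.51  0.46  1.77  0.    0.89 -0.11]
turned deg 133.7260619010773
```

{"op": "send_rows", "data": {
  "steps": [
    {"grip":0,"dp":[0,0,0],"yaw":1.5},
    {"grip":0,"dp":[0,0,0],"yaw":1.5}
  ]
}}

```text
time: 7.7
position: [505.1, -234.7, 74.0]
eef_rot: [[0.447, 0.894, 0.016], [0.894, -0.447, -0.007], [0.001, 0.017, -1.0]]
contact_force: [1.2, 0.2, -2.0]
gripper_width: 42.6
```

```bash
python3 k.py
```

```text
t 7.7 [ 505.1 -234.7   74. ] xang 1.107 tilt [ 0.0162 -0.0065] w 42.6 F [ 1.2  0.2 -2. ] M [0.05 0.63 0.51] q [-0.51  0.46  1.77  0.    0.89 -0.05]
turned deg 136.94582382114677
```

{"op": "send_rows", "data": {
  "steps": [
    {"grip":0,"dp":[0,0,0],"yaw":1.5},
    {"grip":0,"dp":[0,0,0],"yaw":1.5}
  ]
}}

```text
time: 7.95
position: [505.1, -234.7, 74.0]
eef_rot: [[0.497, 0.868, 0.016], [0.868, -0.497, -0.006], [0.002, 0.017, -1.0]]
contact_force: [1.5, -0.5, -1.7]
gripper_width: 42.5
```

```bash
python3 k.py
```

```text
t 7.95 [ 505.1 -234.7   74. ] xang 1.051 tilt [ 0.0162 -0.0064] w 42.5 F [ 1.5 -0.5 -1.7] M [0.03 0.66 0.46] q [-0.51  0.46  1.77  0.    0.89  0.01]
turned deg 140.15805964254892
```

{"op": "send_rows", "data": {
  "steps": [
    {"grip":0,"dp":[0,0,0],"yaw":1.5},
    {"grip":0,"dp":[0,0,0],"yaw":1.5}
  ]
}}

```text
time: 8.2
position: [505.1, -234.6, 74.0]
eef_rot: [[0.545, 0.839, 0.016], [0.839, -0.545, -0.006], [0.003, 0.017, -1.0]]
contact_force: [1.4, -0.2, -3.1]
gripper_width: 42.1
```

```bash
python3 k.py
```

```text
t 8.2 [ 505.1 -234.6   74. ] xang 0.9948 tilt [ 0.0161 -0.0064] w 42.1 F [ 1.4 -0.2 -3.1] M [0.07 0.68 0.5 ] q [-0.51  0.46  1.77  0.    0.89  0.06]
turned deg 143.374868747901
```

{"op": "send_rows", "data": {
  "steps": [
    {"grip":0,"dp":[0,0,0],"yaw":1.5},
    {"grip":0,"dp":[0,0,0],"yaw":1.5}
  ]
}}

```text
time: 8.45
position: [505.1, -234.6, 74.0]
eef_rot: [[0.591, 0.807, 0.016], [0.807, -0.591, -0.006], [0.004, 0.017, -1.0]]
contact_force: [1.6, -0.3, -2.5]
gripper_width: 42.4
```

```bash
python3 k.py
```

```text
t 8.45 [ 505.1 -234.6   74. ] xang 0.9387 tilt [ 0.0161 -0.0063] w 42.4 F [ 1.6 -0.3 -2.5] M [0.04 0.65 0.52] q [-0.51  0.46  1.77  0.    0.89  0.12]
turned deg 146.58839985131542
```

{"op": "send_rows", "data": {
  "steps": [
    {"grip":0,"dp":[0,0,0],"yaw":1.5},
    {"grip":0,"dp":[0,0,0],"yaw":1.5}
  ]
}}

```text
time: 8.7
position: [505.0, -234.6, 74.0]
eef_rot: [[0.635, 0.772, 0.016], [0.772, -0.635, -0.006], [0.005, 0.016, -1.0]]
contact_force: [1.1, 0.3, -1.7]
gripper_width: 42.5
```

```bash
python3 k.py
```

```text
t 8.7 [ 505.  -234.6   74. ] xang 0.8825 tilt [ 0.016  -0.0062] w 42.5 F [ 1.1  0.3 -1.7] M [0.08 0.63 0.52] q [-0.51  0.46  1.77  0.    0.89  0.17]
turned deg 149.80790959296118
```

{"op": "send_rows", "data": {
  "steps": [
    {"grip":0,"dp":[0,0,0],"yaw":1.5},
    {"grip":0,"dp":[0,0,0],"yaw":1.5}
  ]
}}

```text
time: 8.95
position: [505.0, -234.5, 74.0]
eef_rot: [[0.678, 0.735, 0.016], [0.735, -0.678, -0.006], [0.006, 0.016, -1.0]]
contact_force: [2.2, 0.6, -2.1]
gripper_width: 42.3
```

```bash
python3 k.py
```

```text
t 8.95 [ 505.  -234.5   74. ] xang 0.8264 tilt [ 0.016  -0.0061] w 42.3 F [ 2.2  0.6 -2.1] M [0.14 0.65 0.54] q [-0.51  0.46  1.77  0.    0.89  0.23]
turned deg 153.0253101144578
```

{"op": "send_rows", "data": {
  "steps": [
    {"grip":0,"dp":[0,0,0],"yaw":1.4},
    {"grip":0,"dp":[0,0,0],"yaw":1.4}
  ]
}}

```text
time: 9.2
position: [505.0, -234.5, 74.0]
eef_rot: [[0.715, 0.699, 0.016], [0.699, -0.715, -0.006], [0.007, 0.015, -1.0]]
contact_force: [1.3, 0.6, -1.7]
gripper_width: 42.1
```

```bash
python3 k.py
```

```text
t 9.2 [ 505.  -234.5   74. ] xang 0.774 tilt [ 0.016 -0.006] w 42.1 F [ 1.3  0.6 -1.7] M [0.14 0.57 0.46] q [-0.51  0.46  1.77  0.    0.89  0.28]
turned deg 156.0273537174971
```

{"op": "send_rows", "data": {
  "steps": [
    {"grip":0,"dp":[0,0,0],"yaw":1.5},
    {"grip":0,"dp":[0,0,0],"yaw":1.5}
  ]
}}

```text
time: 9.45
position: [505.0, -234.5, 74.0]
eef_rot: [[0.753, 0.658, 0.016], [0.658, -0.753, -0.006], [0.008, 0.015, -1.0]]
contact_force: [1.7, 0.6, -2.7]
gripper_width: 42.3
```

```bash
python3 k.py
```

```text
t 9.45 [ 505.  -234.5   74. ] xang 0.7178 tilt [ 0.016  -0.0059] w 42.3 F [ 1.7  0.6 -2.7] M [0.15 0.6  0.49] q [-0.51  0.46  1.77  0.    0.89  0.34]
turned deg 159.24596361483137
```

{"op": "send_rows", "data": {
  "steps": [
    {"grip":0,"dp":[0,0,0],"yaw":1.5},
    {"grip":0,"dp":[0,0,0],"yaw":1.5}
  ]
}}

```text
time: 9.7
position: [505.0, -234.4, 74.0]
eef_rot: [[0.789, 0.614, 0.016], [0.614, -0.789, -0.006], [0.009, 0.014, -1.0]]
contact_force: [2.2, -0.3, -3.3]
gripper_width: 42.4
```

```bash
python3 k.py
```

```text
t 9.7 [ 505.  -234.4   74. ] xang 0.6617 tilt [ 0.016  -0.0059] w 42.4 F [ 2.2 -0.3 -3.3] M [0.19 0.64 0.52] q [-0.51  0.46  1.77  0.    0.89  0.39]
turned deg 162.45998476916938
```

{"op": "send_rows", "data": {
  "steps": [
    {"grip":0,"dp":[0,0,0],"yaw":1.5},
    {"grip":0,"dp":[0,0,0],"yaw":1.5}
  ]
}}

```text
time: 9.95
position: [504.9, -234.4, 74.0]
eef_rot: [[0.822, 0.569, 0.016], [0.569, -0.822, -0.006], [0.01, 0.014, -1.0]]
contact_force: [1.7, 0.3, -2.2]
gripper_width: 42.5
```

```bash
python3 k.py
```

```text
t 9.95 [ 504.9 -234.4   74. ] xang 0.6056 tilt [ 0.0159 -0.0058] w 42.5 F [ 1.7  0.3 -2.2] M [0.17 0.59 0.52] q [-0.51  0.46  1.77  0.    0.89  0.45]
turned deg 165.67515489925788
```

{"op": "send_rows", "data": {
  "steps": [
    {"grip":0,"dp":[0,0,0],"yaw":1.5},
    {"grip":0,"dp":[0,0,0],"yaw":1.5}
  ]
}}

```text
time: 10.2
position: [504.9, -234.4, 74.0]
eef_rot: [[0.852, 0.523, 0.016], [0.523, -0.852, -0.006], [0.01, 0.013, -1.0]]
contact_force: [0.9, 0.6, -2.4]
gripper_width: 42.7
```

```bash
python3 k.py
```

```text
t 10.2 [ 504.9 -234.4   74. ] xang 0.5503 tilt [ 0.0158 -0.0059] w 42.7 F [ 0.9  0.6 -2.4] M [0.24 0.55 0.78] q [-0.51  0.46  1.77  0.    0.89  0.51]
turned deg 168.845141563607
```

The torque jumped to 0.78 N m at 168.8°, so the knob is at the stop, firm but not forced. I'll hold a moment to confirm.

{"op": "send_rows", "data": {
  "steps": [
    {"grip":0,"dp":[0,0,0],"yaw":0}
  ]
}}

```text
time: 10.32
position: [504.9, -234.4, 74.0]
eef_rot: [[0.852, 0.523, 0.016], [0.523, -0.852, -0.006], [0.01, 0.013, -1.0]]
contact_force: [2.0, 0.3, -2.1]
gripper_width: 42.3
```

```bash
python3 k.py;python3 -c "
from h import *
cv2.imwrite('pics/side6.png',cv2.resize(imaging.camera('side')[252:352,310:420],None,fx=5,fy=5,interpolation=2))
rep()"
```

```text
t 10.32 [ 504.9 -234.4   74. ] xang 0.5503 tilt [ 0.0158 -0.006 ] w 42.3 F [ 2.   0.3 -2.1] M [0.18 0.55 0.81] q [-0.51  0.46  1.77  0.    0.89  0.51]
turned deg 168.8458492393383
t 10.38 [ 504.9 -234.4   74. ] xang 0.5505 tilt [ 0.0158 -0.006 ] w 42.3 F [ 1.2 -0.8 -1.5] M [0.24 0.6  0.76] q [-0.51  0.46  1.77  0.    0.89  0.51]
```

View pics/side6.png

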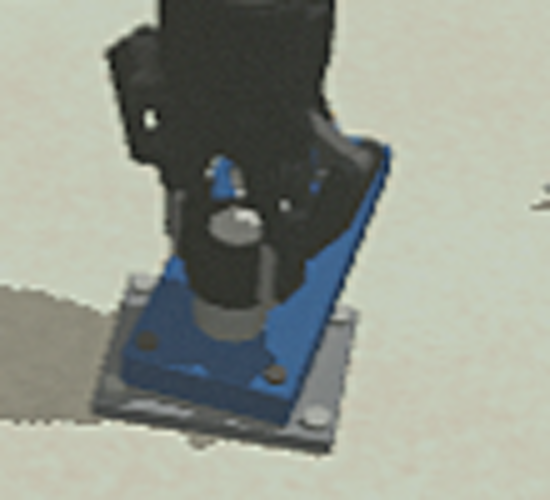

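The torque holds at about 0.78 N m, between 0.58 and 0.95. I'll turn back 7° to unload the spring, then release.

{"op": "send_rows", "data": {
  "steps": [
    {"grip":0,"dp":[0,0,0],"yaw":-3.5},
    {"grip":0,"dp":[0,0,0],"yaw":-3.5}
  ]
}}

```text
time: 10.62
position: [505.0, -234.5, 74.0]
eef_rot: [[0.781, 0.624, 0.016], [0.624, -0.781, -0.006], [0.009, 0.014, -1.0]]
contact_force: [1.0, -0.5, -2.6]
gripper_width: 42.4
```

```bash
python3 k.py
```

```text
t 10.62 [ 505.  -234.5   74. ] xang 0.6739 tilt [ 0.0161 -0.0057] w 42.4 F [ 1.  -0.5 -2.6] M [ 0.13  0.65 -0.09] q [-0.51  0.46  1.77  0.    0.89  0.38]
turned deg 161.76418273719824
```

Unloaded. Now I open and rise.

{"op": "send_rows", "data": {
  "steps": [
    {"grip":1,"dp":[0,0,0],"yaw":0},
    {"grip":1,"dp":[0,0,0],"yaw":0},
    {"grip":1,"dp":[0,0,0],"yaw":0},
    {"grip":1,"dp":[0,0,-4],"yaw":0},
    {"grip":1,"dp":[0,0,-5],"yaw":0}
  ]
}}

```text
time: 11.25
position: [501.8, -233.2, 163.0]
eef_rot: [[0.786, 0.618, 0.011], [0.618, -0.786, -0.002], [0.008, 0.008, -1.0]]
contact_force: [1.1, 0.0, 1.3]
gripper_width: 85.3
```

```bash
python3 -c "
from h import *
rep();show((556,-142,150),1.065)"
```

```text
t 11.25 [ 501.8 -233.2  163. ] xang 0.6664 tilt [ 0.0114 -0.0017] w 85.3 F [1.1 0.  1.3] M [-0.03 -0.04 -0.03] q [-0.51  0.35  1.68  0.    1.1   0.39]
([3.3, -1.27, 0.43], np.float64(-7.61))
([3.44, -0.82, 0.43], np.float64(-7.61))
([3.52, -0.36, 0.43], np.float64(-7.61))
```

{"op": "send_rows", "data": {
  "steps": [
    {"grip":1,"dp":[3.3,-1.3,0],"yaw":-7.6},
    {"grip":1,"dp":[3.4,-0.8,0],"yaw":-7.6},
    {"grip":1,"dp":[3.5,-0.4,0.4],"yaw":-7.6},
    {"grip":1,"dp":[0,0,0],"yaw":0}
  ]
}}

```text
time: 11.75
position: [560.3, -142.3, 166.2]
eef_rot: [[0.479, 0.877, 0.025], [0.878, -0.479, -0.007], [0.005, 0.025, -1.0]]
contact_force: [-0.9, -0.1, 0.4]
gripper_width: 85.5
```

Run:
```python
from h import *
import pickle
s=rep();cv2.imwrite('pics/w7.png',imaging.camera('wrist'));pickle.dump(s,open('s7.pkl','wb'));rep()
```

```text
t 11.75 [ 560.3 -142.3  166.2] xang 1.0713 tilt [ 0.0248 -0.0074] w 85.5 F [-0.9 -0.1  0.4] M [-0.05 -0.02 -0.04] q [-0.32  0.37  1.63  0.    1.11  0.18]
t 11.8 [ 559.9 -143.3  166.4] xang 1.0698 tilt [ 0.0246 -0.0082] w 85.5 F [-0.8 -0.4  0.3] M [-0.06  0.04 -0.  ] q [-0.32  0.37  1.63  0.    1.11  0.18]
```

View pics/w7.png

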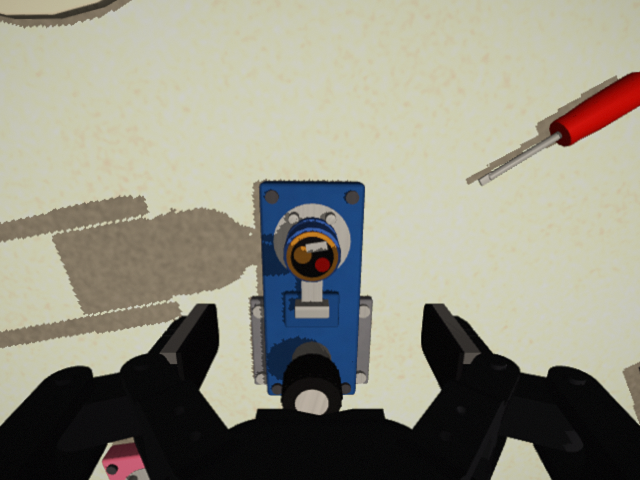

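The view shows the holder top at about (314,256), the clamp upright in the image (fingers across its free sides), and the jaw at (311,295). The knob is at (311,402).

```bash
cat > hold.py <<'E'
from h import *
def hold(im,s,z=70,guess=None,show=False):
    g=proj('wrist',guess,s);h=cv2.cvtColor(im,cv2.COLOR_BGR2HSV)
    o=cv2.inRange(h,(8,130,90),(25,255,255));k=np.zeros_like(o);cv2.circle(k,tuple(int(v) for v in g),45,255,-1);o&=k
    u,r=cv2.minEnclosingCircle(cv2.findNonZero(o));return u,r,onz('wrist',u,z,s)
E
python3 - <<'E'
from hold import *
import pickle
s=pickle.load(open('s7.pkl','rb'));im=cv2.imread('pics/w7.png')
u,r,P=hold(im,s,70,(557,-142,70));print(u,r,P)
R=np.array(s['eef_rot']);d=np.array([P[0],P[1],60.])-s['position'];print('dp',R.T@d/10)
e=np.array([0.48,0.877]);print('along/perp from knob',(P[:2]-[505.5,-234.3])@e,(P[:2]-[505.5,-234.3])@[e[1],-e[0]])
E
```

```text
(311.7611083984375, 256.1728210449219) 25.437639236450195 [ 557.53722625 -141.85862662   70.        ]
dp [-0.15140773 -0.5316529  10.61238913]
along/perp from knob 106.04895305134134 1.2647882035742395
```

{"op": "send_rows", "data": {
  "steps": [
    {"grip":1,"dp":[-0.2,-0.5,3.5],"yaw":0},
    {"grip":1,"dp":[0,0,3.5],"yaw":0},
    {"grip":1,"dp":[0,0,0],"yaw":0}
  ]
}}

```text
time: 12.18
position: [556.0, -146.0, 96.3]
eef_rot: [[0.485, 0.874, 0.027], [0.874, -0.485, -0.011], [0.004, 0.029, -1.0]]
contact_force: [-0.0, 0.9, -0.1]
gripper_width: 85.3
```

```bash
cat > hc.py <<'E'
from hold import *
import sys,pickle
s=rep();im=imaging.camera('wrist');cv2.imwrite(f'pics/{sys.argv[1]}.png',im)
u,r,P=hold(im,s,70,(557,-142,70));R=np.array(s['eef_rot']);print(u,r,P,'dp to z58',R.T@(np.array([P[0],P[1],58.])-s['position'])/10)
E
python3 hc.py w8
```

```text
t 12.18 [ 556.  -146.    96.3] xang 1.0642 tilt [ 0.0269 -0.0106] w 85.3 F [-0.   0.9 -0.1] M [0.03 0.03 0.03] q [-0.33  0.45  1.72 -0.    0.94  0.18]
(316.1176452636719, 291.4117736816406) 36.152645111083984 [ 557.67954071 -141.55500114   70.        ] dp to z58 [ 0.4502551  -0.17859816  3.82899312]
```

View pics/w8.png

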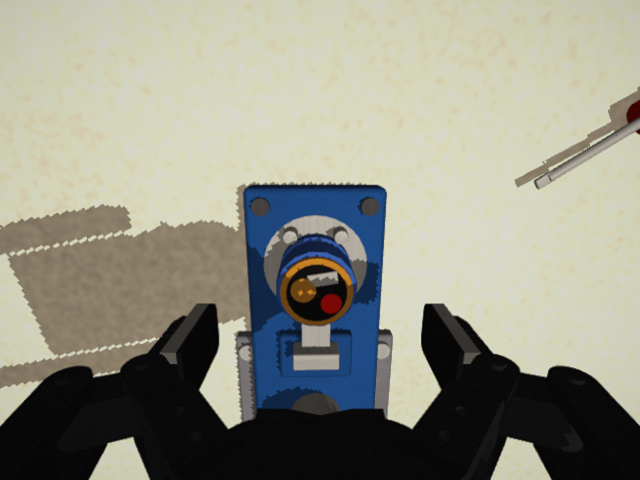

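The holder top is at (316,291), nearly centred between the fingers with both sides clear. I'll go the rest of the way down.

{"op": "send_rows", "data": {
  "steps": [
    {"grip":1,"dp":[0.3,-0.1,1.9],"yaw":0},
    {"grip":1,"dp":[0.15,-0.1,1.9],"yaw":0},
    {"grip":1,"dp":[0,0,0],"yaw":0}
  ]
}}

```text
time: 12.6
position: [562.0, -144.9, 64.3]
eef_rot: [[0.489, 0.872, 0.038], [0.873, -0.488, -0.015], [0.005, 0.04, -0.999]]
contact_force: [-0.7, 1.2, 0.0]
gripper_width: 85.4
```

```bash
python3 hc.py w9
```

```text
t 12.6 [ 562.  -144.9   64.3] xang 1.0603 tilt [ 0.0378 -0.0149] w 85.4 F [-0.7  1.2  0. ] M [0.02 0.06 0.01] q [-0.32  0.49  1.75 -0.    0.86  0.19]
(305.3326721191406, 335.5927429199219) 43.69217300415039 [ 557.31581829 -141.83353343   70.        ] dp to z58 [ 0.03987906 -0.58185379  0.61130119]
```

View pics/w9.png

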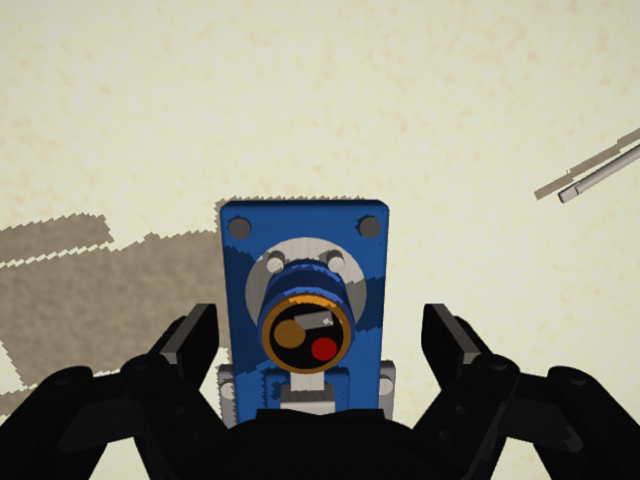

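{"op": "send_rows", "data": {
  "steps": [
    {"grip":1,"dp":[0,-0.6,0.6],"yaw":0},
    {"grip":1,"dp":[0,0,0],"yaw":0}
  ]
}}

```text
time: 12.9
position: [558.8, -143.1, 61.1]
eef_rot: [[0.489, 0.871, 0.044], [0.872, -0.489, -0.017], [0.006, 0.046, -0.999]]
contact_force: [-0.3, -1.1, 0.2]
gripper_width: 85.6
```

```bash
python3 hc.py w10
```

```text
t 12.9 [ 558.8 -143.1   61.1] xang 1.0597 tilt [ 0.0435 -0.017 ] w 85.6 F [-0.3 -1.1  0.2] M [0.   0.06 0.02] q [-0.32  0.49  1.76 -0.    0.84  0.19]
(314.7729797363281, 339.6761779785156) 44.27927780151367 [ 557.27532328 -141.64822467   70.        ] dp to z58 [ 0.05042459 -0.21823141  0.30432958]
```

View pics/w10.png

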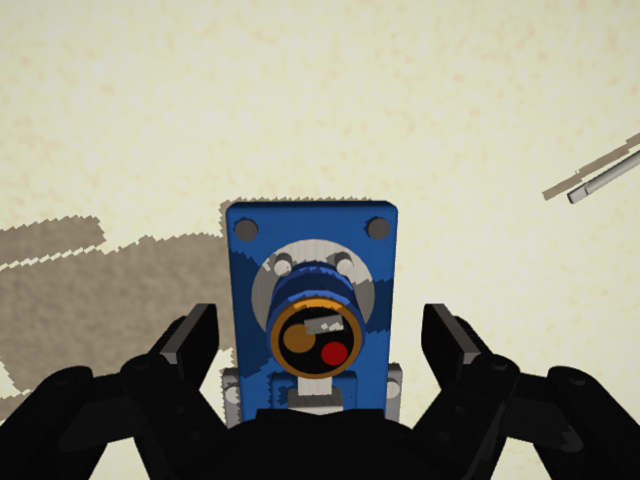

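{"op": "send_rows", "data": {
  "steps": [
    {"grip":1,"dp":[0,0,0],"yaw":0},
    {"grip":1,"dp":[0,0,0],"yaw":0},
    {"grip":1,"dp":[0,0,0],"yaw":0},
    {"grip":1,"dp":[0,0,0],"yaw":0}
  ]
}}

```text
time: 13.45
position: [560.3, -143.6, 62.3]
eef_rot: [[0.489, 0.871, 0.047], [0.872, -0.489, -0.018], [0.007, 0.049, -0.999]]
contact_force: [-0.2, -0.2, 0.1]
gripper_width: 85.4
```

```bash
python3 -c "
from h import *
s=rep();print(s['joint_efforts'],s['joint_vel'])"
```

```text
t 13.45 [ 560.3 -143.6   62.3] xang 1.0598 tilt [ 0.0466 -0.018 ] w 85.4 F [-0.2 -0.2  0.1] M [ 0.01  0.02 -0.  ] q [-0.32  0.49  1.76 -0.    0.84  0.19]
[-2.20911672e-03 -4.93104887e+01 -1.73573005e+01 -1.13084228e-02
 -3.02729113e-01 -3.54949486e-05] [ 1.08813000e-03 -1.40543224e-03  1.37997103e-05  2.88024276e-05
  1.72256072e-04  1.03862012e-03]
```

{"op": "send_rows", "data": {
  "steps": [
    {"grip":1,"dp":[0,0,-6],"yaw":0},
    {"grip":1,"dp":[0,0,-6],"yaw":0}
  ]
}}

```text
time: 13.7
position: [551.4, -140.4, 178.5]
eef_rot: [[0.489, 0.872, 0.033], [0.872, -0.489, -0.014], [0.004, 0.036, -0.999]]
contact_force: [1.0, -0.3, 0.2]
gripper_width: 85.3
```

```bash
python3 -c "
from h import *
s=rep();print(s['qpos'],s['joint_vel'])"
```

```text
t 13.7 [ 551.4 -140.4  178.5] xang 1.0597 tilt [ 0.0332 -0.0136] w 85.3 F [ 1.  -0.3  0.2] M [-0.04  0.01 -0.01] q [-0.32  0.34  1.64 -0.    1.12  0.19]
[-0.32201146  0.34382163  1.64329301 -0.00263901  1.11869181  0.19029233] [ 8.91384587e-04 -5.29455620e-01 -5.25152009e-01  8.65351278e-04
  1.11640965e+00 -2.14405309e-03]
```

{"op": "send_rows", "data": {
  "steps": [
    {"grip":1,"dp":[0,0,0],"yaw":0}
  ]
}}

```text
time: 13.82
position: [554.7, -141.4, 183.6]
eef_rot: [[0.489, 0.871, 0.043], [0.872, -0.489, -0.017], [0.006, 0.046, -0.999]]
contact_force: [0.7, 0.5, 0.5]
gripper_width: 85.2
```

```bash
python3 -c "
from h import *
s=rep();print(s['qpos'],s['joint_vel'])"
```

```text
t 13.82 [ 554.7 -141.4  183.6] xang 1.0599 tilt [ 0.0431 -0.0169] w 85.2 F [0.7 0.5 0.5] M [-0.03  0.02 -0.04] q [-0.32  0.34  1.64 -0.    1.12  0.19]
[-0.32187832  0.33849845  1.63746945 -0.00261946  1.11938263  0.19030059] [-0.00302498  0.04999782  0.06747729  0.00046107 -0.0071131  -0.00093649]
```

{"op": "send_rows", "data": {
  "steps": [
    {"grip":1,"dp":[0,0,0],"yaw":0},
    {"grip":1,"dp":[0,0,0],"yaw":0}
  ]
}}

```text
time: 14.08
position: [553.5, -141.0, 182.3]
eef_rot: [[0.489, 0.871, 0.041], [0.872, -0.489, -0.016], [0.006, 0.044, -0.999]]
contact_force: [-0.4, 0.3, 0.0]
gripper_width: 85.4
```

```bash
python3 -c "
from h import *
s=rep();print(s['qpos'],s['joint_vel'])"
```

```text
t 14.07 [ 553.5 -141.   182.3] xang 1.0599 tilt [ 0.0409 -0.0162] w 85.4 F [-0.4  0.3  0. ] M [-0.04  0.08 -0.01] q [-0.32  0.34  1.64 -0.    1.12  0.19]
[-0.32187866  0.33930491  1.64002117 -0.0026687   1.11833885  0.19030917] [0.00021313 0.00698159 0.0176899  0.00025072 0.00184472 0.00021528]
```

{"op": "send_rows", "data": {
  "steps": [
    {"grip":1,"dp":[0,0,0],"yaw":0},
    {"grip":1,"dp":[0,0,0],"yaw":0},
    {"grip":1,"dp":[0,0,0],"yaw":0},
    {"grip":1,"dp":[0,0,0],"yaw":0}
  ]
}}

```text
time: 14.58
position: [551.6, -140.4, 178.5]
eef_rot: [[0.489, 0.872, 0.034], [0.872, -0.489, -0.014], [0.005, 0.036, -0.999]]
contact_force: [0.6, -0.2, -0.1]
gripper_width: 85.1
```

```bash
python3 -c "
from h import *
s=rep();print(s['qpos'],s['joint_vel'])"
```

```text
t 14.57 [ 551.6 -140.4  178.5] xang 1.0597 tilt [ 0.0339 -0.0138] w 85.1 F [ 0.6 -0.2 -0.1] M [-0.   -0.01  0.01] q [-0.32  0.34  1.64 -0.    1.12  0.19]
[-0.32196413  0.34378519  1.64356254 -0.00263483  1.11767899  0.19032202] [ 9.37158153e-05  4.75953254e-03  2.64879835e-03  1.31862110e-03
 -4.05485036e-04 -2.38123305e-04]
```

{"op": "send_rows", "data": {
  "steps": [
    {"grip":1,"dp":[0,0,-6],"yaw":0},
    {"grip":1,"dp":[0,0,-6],"yaw":0},
    {"grip":1,"dp":[0,0,0],"yaw":0},
    {"grip":1,"dp":[0,0,0],"yaw":0},
    {"grip":1,"dp":[0,0,0],"yaw":0},
    {"grip":1,"dp":[0,0,0],"yaw":0}
  ]
}}

```text
time: 15.32
position: [545.5, -138.1, 297.2]
eef_rot: [[0.489, 0.872, 0.026], [0.872, -0.489, -0.011], [0.003, 0.028, -1.0]]
contact_force: [-0.4, 0.4, 0.3]
gripper_width: 85.4
```

```bash
python3 -c "
from h import *
s=rep()"
```

```text
t 15.32 [ 545.5 -138.1  297.2] xang 1.0596 tilt [ 0.0261 -0.0112] w 85.4 F [-0.4  0.4  0.3] M [0. 0. 0.] q [-0.32  0.24  1.47 -0.    1.4   0.19]
```

{"op": "send_rows", "data": {
  "steps": [
    {"grip":1,"dp":[0,0,5],"yaw":0},
    {"grip":1,"dp":[0,0,5],"yaw":0},
    {"grip":1,"dp":[0,0,4],"yaw":0},
    {"grip":1,"dp":[0,0,2],"yaw":0},
    {"grip":1,"dp":[0,0,1],"yaw":0},
    {"grip":1,"dp":[0,0,0.4],"yaw":0}
  ]
}}

```text
time: 16.08
position: [548.6, -139.7, 114.2]
eef_rot: [[0.489, 0.872, 0.02], [0.872, -0.489, -0.009], [0.002, 0.022, -1.0]]
contact_force: [0.5, 0.4, 0.4]
gripper_width: 85.4
```

```bash
python3 -c "
from h import *
s=rep()"
```

```text
t 16.07 [ 548.6 -139.7  114.2] xang 1.0595 tilt [ 0.0202 -0.0093] w 85.4 F [0.5 0.4 0.4] M [ 0.   -0.    0.03] q [-0.32  0.42  1.72 -0.    0.99  0.19]
```

Stopping hard after an upward move and easing into downward moves reduces the tilt. I'll repeat it.

{"op": "send_rows", "data": {
  "steps": [
    {"grip":1,"dp":[0,0,0],"yaw":0},
    {"grip":1,"dp":[0,0,-6],"yaw":0},
    {"grip":1,"dp":[0,0,-6],"yaw":0},
    {"grip":1,"dp":[0,0,0],"yaw":0},
    {"grip":1,"dp":[0,0,0],"yaw":0},
    {"grip":1,"dp":[0,0,0],"yaw":0},
    {"grip":1,"dp":[0,0,0],"yaw":0}
  ]
}}

```text
time: 16.95
position: [546.6, -138.6, 239.2]
eef_rot: [[0.489, 0.872, 0.023], [0.872, -0.489, -0.01], [0.002, 0.025, -1.0]]
contact_force: [-0.4, 0.1, 0.1]
gripper_width: 85.3
```

```bash
python3 -c "
from h import *
s=rep()"
```

```text
t 16.95 [ 546.6 -138.6  239.2] xang 1.0596 tilt [ 0.023  -0.0101] w 85.3 F [-0.4  0.1  0.1] M [0.01 0.07 0.03] q [-0.32  0.29  1.56 -0.    1.27  0.19]
```

{"op": "send_rows", "data": {
  "steps": [
    {"grip":1,"dp":[0,0,5],"yaw":0},
    {"grip":1,"dp":[0,0,4],"yaw":0},
    {"grip":1,"dp":[0,0,2.5],"yaw":0},
    {"grip":1,"dp":[0,0,1],"yaw":0},
    {"grip":1,"dp":[0,0,0.4],"yaw":0},
    {"grip":1,"dp":[0,0,0],"yaw":0},
    {"grip":1,"dp":[0,0,0],"yaw":0}
  ]
}}

```text
time: 17.82
position: [549.5, -140.0, 104.6]
eef_rot: [[0.489, 0.872, 0.02], [0.872, -0.489, -0.009], [0.002, 0.022, -1.0]]
contact_force: [-0.2, -1.2, 0.2]
gripper_width: 85.3
```

```bash
python3 hc.py w11
```

```text
t 17.82 [ 549.5 -140.   104.6] xang 1.0595 tilt [ 0.0201 -0.0092] w 85.3 F [-0.2 -1.2  0.2] M [0.03 0.02 0.04] q [-0.32  0.43  1.72 -0.    0.96  0.19]
(333.2707214355469, 287.45465087890625) 34.35858917236328 [ 557.73529302 -141.23080474   70.        ] dp to z58 [0.28507254 0.67643049 4.6716064 ]
```

Tilt is now 0.022, which is good enough. I'll descend gently with centring.

{"op": "send_rows", "data": {
  "steps": [
    {"grip":1,"dp":[0.15,0.35,2],"yaw":0},
    {"grip":1,"dp":[0.1,0.2,1.5],"yaw":0},
    {"grip":1,"dp":[0.05,0.1,0.7],"yaw":0},
    {"grip":1,"dp":[0,0,0.3],"yaw":0},
    {"grip":1,"dp":[0,0,0],"yaw":0}
  ]
}}

```text
time: 18.5
position: [560.2, -141.7, 61.6]
eef_rot: [[0.489, 0.872, 0.027], [0.872, -0.489, -0.011], [0.003, 0.029, -1.0]]
contact_force: [-0.8, 0.5, 0.2]
gripper_width: 85.3
```

```bash
python3 hc.py w12
```

```text
t 18.5 [ 560.2 -141.7   61.6] xang 1.0595 tilt [ 0.0266 -0.0113] w 85.3 F [-0.8  0.5  0.2] M [ 0.07 -0.   -0.01] q [-0.32  0.5   1.75 -0.    0.87  0.19]
(312.97576904296875, 343.7417297363281) 44.066162109375 [ 557.25204319 -141.7996426    70.        ] dp to z58 [-0.15114681 -0.2658616   0.34903356]
```

View pics/w12.png

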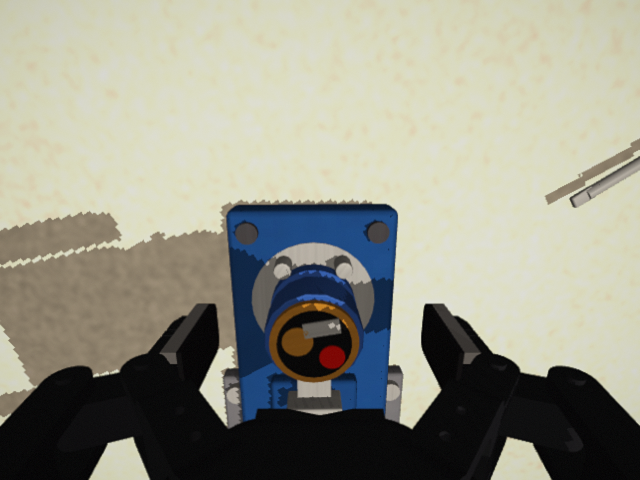

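{"op": "send_rows", "data": {
  "steps": [
    {"grip":1,"dp":[-0.15,-0.3,0.4],"yaw":0},
    {"grip":1,"dp":[0,0,0],"yaw":0},
    {"grip":0,"dp":[0,0,0],"yaw":0},
    {"grip":0,"dp":[0,0,0],"yaw":0},
    {"grip":0,"dp":[0,0,0],"yaw":0}
  ],
  "grip_force": 25
}}

```text
time: 19.18
position: [557.5, -142.0, 58.6]
eef_rot: [[0.489, 0.872, 0.029], [0.872, -0.489, -0.012], [0.004, 0.031, -1.0]]
contact_force: [-0.2, 0.2, 0.1]
gripper_width: 39.4
```

```bash
python3 hc.py w13
```

```text
t 19.18 [ 557.5 -142.    58.6] xang 1.0595 tilt [ 0.029  -0.0122] w 39.4 F [-0.2  0.2  0.1] M [ 0.    0.03 -0.01] q [-0.32  0.5   1.76 -0.    0.86  0.19]
(318.70001220703125, 344.75) 44.381980895996094 [ 557.04082869 -141.79694736   70.        ] dp to z58 [-0.008495   -0.04891332  0.05934638]
```

View pics/w13.png

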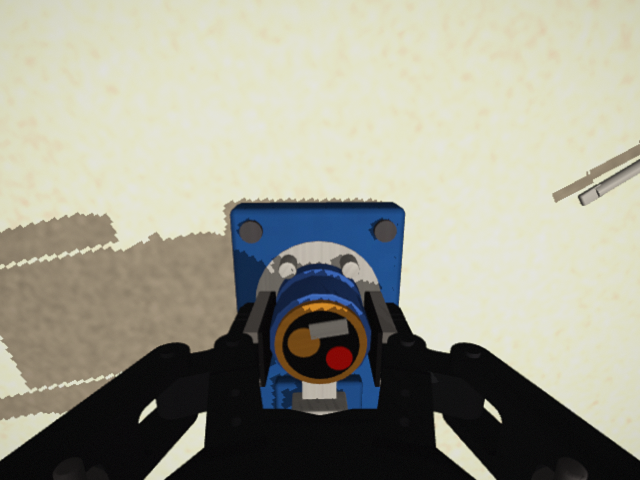

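Gripped at 39.4 mm, centred, with no side load. I'll lift straight up.

{"op": "send_rows", "data": {
  "steps": [
    {"grip":0,"dp":[0,0,-0.5],"yaw":0},
    {"grip":0,"dp":[0,0,-1.5],"yaw":0}
  ]
}}

```text
time: 19.48
position: [555.6, -141.3, 78.1]
eef_rot: [[0.489, 0.872, 0.026], [0.872, -0.489, -0.011], [0.003, 0.028, -1.0]]
contact_force: [0.1, 0.5, -1.0]
gripper_width: 39.2
```

```bash
python3 -c "
from h import *
s=rep()"
```

```text
t 19.48 [ 555.6 -141.3   78.1] xang 1.0595 tilt [ 0.0256 -0.0111] w 39.2 F [ 0.1  0.5 -1. ] M [ 0.01  0.03 -0.02] q [-0.32  0.47  1.74 -0.    0.9   0.19]
```

{"op": "send_rows", "data": {
  "steps": [
    {"grip":0,"dp":[0,0,-4],"yaw":0},
    {"grip":0,"dp":[0,0,-5],"yaw":0},
    {"grip":0,"dp":[0,0,-5],"yaw":0},
    {"grip":0,"dp":[0,0,0],"yaw":0},
    {"grip":0,"dp":[0,0,0],"yaw":0},
    {"grip":0,"dp":[0,0,0],"yaw":0}
  ]
}}

```text
time: 20.23
position: [551.0, -139.2, 226.1]
eef_rot: [[0.489, 0.872, 0.027], [0.872, -0.489, -0.011], [0.003, 0.029, -1.0]]
contact_force: [0.5, 0.3, -1.8]
gripper_width: 39.0
```

```bash
python3 -c "
from h import *
s=rep();show((428.9,209.4,215),1.7)
cv2.imwrite('pics/w14.png',imaging.camera('wrist'))
cv2.imwrite('pics/side14.png',cv2.resize(imaging.camera('side')[232:352,310:430],None,fx=4,fy=4,interpolation=2))"
```

```text
t 20.23 [ 551.  -139.2  226.1] xang 1.0596 tilt [ 0.0273 -0.0115] w 39.0 F [ 0.5  0.3 -1.8] M [-0.02  0.03 -0.03] q [-0.32  0.3   1.57 -0.    1.24  0.19]
([3.49, -3.96, 0.16], np.float64(-5.24))
([3.84, -3.62, 0.16], np.float64(-5.24))
([4.15, -3.26, 0.16], np.float64(-5.24))
([4.43, -2.86, 0.16], np.float64(-5.24))
([4.68, -2.45, 0.16], np.float64(-5.24))
([4.88, -2.01, 0.16], np.float64(-5.24))
([5.04, -1.56, 0.16], np.float64(-5.24))
```

View pics/w14.png

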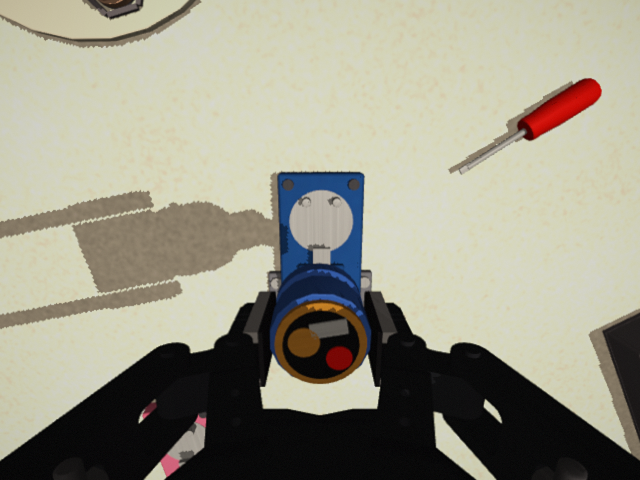

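View pics/side14.png

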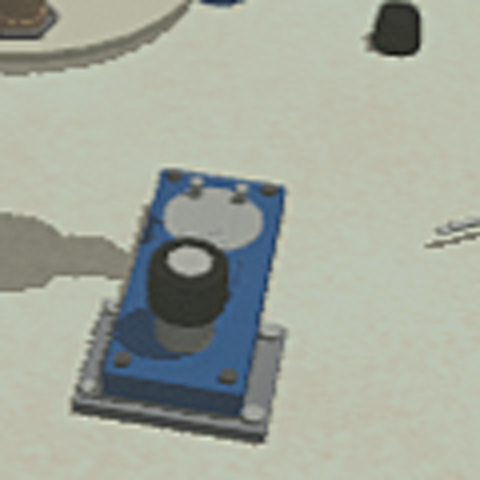

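The pictures show the holder clear of the clamp. The empty plate has its pins, and the jaw is drawn back at (320,255). Now over to the nest, keeping the same orientation.

```bash
python3 -c "
from h import *
s=rep();R=np.array(s['eef_rot']);print(R.T@(np.array([428.9,209.4,225])-s['position'])/10)"
```

```text
t 20.32 [ 550.7 -139.2  225.5] xang 1.0596 tilt [ 0.026 -0.011] w 39.4 F [-0.2 -0.7 -0.8] M [0.02 0.08 0.01] q [-0.32  0.3   1.58 -0.    1.24  0.19]
[ 24.4374927  -27.67301676  -0.65413945]
```

{"op": "send_rows", "data": {
  "steps": [
    {"grip":0,"dp":[2,-2.3,0],"yaw":0},
    {"grip":0,"dp":[4,-4.5,0],"yaw":0},
    {"grip":0,"dp":[4,-4.5,0],"yaw":0},
    {"grip":0,"dp":[4,-4.5,0],"yaw":0},
    {"grip":0,"dp":[4,-4.5,0],"yaw":0},
    {"grip":0,"dp":[3,-3.5,0],"yaw":0},
    {"grip":0,"dp":[1.5,-1.8,0],"yaw":0},
    {"grip":0,"dp":[0.5,-0.6,0],"yaw":0}
  ]
}}

```text
time: 21.32
position: [429.6, 197.4, 209.9]
eef_rot: [[0.493, 0.87, 0.01], [0.87, -0.492, -0.012], [-0.006, 0.015, -1.0]]
contact_force: [-0.3, -0.8, -1.1]
gripper_width: 39.2
```

```bash
python3 -c "
from h import *
s=rep();R=np.array(s['eef_rot']);print(R.T@(np.array([428.9,209.4,200])-s['position'])/10)"
```

```text
t 21.32 [429.6 197.4 209.9] xang 1.0557 tilt [ 0.0104 -0.0124] w 39.2 F [-0.3 -0.8 -1.1] M [-0.08  0.02 -0.01] q [ 0.35  0.2   1.77 -0.02  1.17  0.87]
[ 1.02107242 -0.66617338  0.97582919]
```

Tilt dropped to 0.016. I'll take a look at the nest.

{"op": "send_rows", "data": {
  "steps": [
    {"grip":0,"dp":[0.7,-0.5,0],"yaw":0},
    {"grip":0,"dp":[0.3,-0.2,0],"yaw":0},
    {"grip":0,"dp":[0,0,0],"yaw":0},
    {"grip":0,"dp":[0,0,0],"yaw":0}
  ]
}}

```text
time: 21.82
position: [429.2, 208.1, 208.7]
eef_rot: [[0.494, 0.869, 0.009], [0.869, -0.494, -0.015], [-0.008, 0.015, -1.0]]
contact_force: [0.1, -0.6, -1.0]
gripper_width: 38.9
```

```bash
cat > nest.py <<'E'
from h import *
import sys,pickle
s=rep();im=imaging.camera('wrist');cv2.imwrite(f'pics/{sys.argv[1]}.png',im);pickle.dump(s,open(f'{sys.argv[1]}.pkl','wb'))
h=cv2.cvtColor(im,cv2.COLOR_BGR2HSV);m=cv2.inRange(h,(20,150,70),(32,255,255))
g=proj('wrist',[428.9,209.4,21],s);k=np.zeros_like(m);cv2.circle(k,tuple(int(v) for v in g),60,255,-1);m&=k
n,l,st,c=cv2.connectedComponentsWithStats(m);i=1+np.argmax(st[1:,4]);print('guess',g,'blob',st[i],c[i],onz('wrist',c[i],20.5,s))
E
python3 nest.py n1
```

```text
t 21.82 [429.2 208.1 208.7] xang 1.0537 tilt [ 0.0088 -0.0145] w 38.9 F [ 0.1 -0.6 -1. ] M [ 0.05  0.01 -0.05] q [ 0.38  0.21  1.76 -0.02  1.17  0.9 ]
guess [315.43294289 220.20865503] blob [ 295  198   43   43 1461] [316.06160164 219.42642026] [429.71241808 209.65075364  20.5       ]
```

View pics/n1.png

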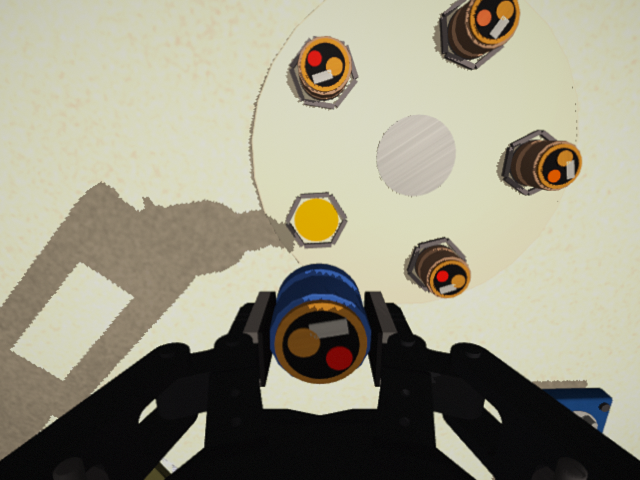

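Nest blob at (316,219) gives (429.7, 209.7). The first view gave (428.9, 209.4), so they agree within 1 mm. I'll descend to about 13 mm above the rim.

Run:
```python
from hold import *
import pickle
s=pickle.load(open('n1.pkl','rb'));im=cv2.imread('pics/n1.png');R=np.array(s['eef_rot'])
h=cv2.cvtColor(im,cv2.COLOR_BGR2HSV);o=cv2.inRange(h,(8,130,90),(25,255,255));o[:295]=0;o[:,:260]=0;o[:,380:]=0;o[390:]=0
u,r=cv2.minEnclosingCircle(cv2.findNonZero(o));P=onz('wrist',u,s['position'][2]+11.4,s);print(u,r,'holder top in tool',R.T@(P-s['position']))
print('dp to above nest z66',R.T@(np.array([429.4,209.4,66])-s['position'])/10)
```

```text
(320.5, 343.0) 45.89399719238281 holder top in tool [  0.71183237   0.57212373 -11.39904341]
dp to above nest z66 [ 0.2401513  -0.25561651 14.2617307 ]
```

{"op": "send_rows", "data": {
  "steps": [
    {"grip":0,"dp":[0.1,-0.1,4],"yaw":0},
    {"grip":0,"dp":[0.05,-0.1,4],"yaw":0},
    {"grip":0,"dp":[0.05,-0.05,3],"yaw":0},
    {"grip":0,"dp":[0,0,1.5],"yaw":0},
    {"grip":0,"dp":[0,0,0.7],"yaw":0},
    {"grip":0,"dp":[0,0,0.3],"yaw":0},
    {"grip":0,"dp":[0,0,0],"yaw":0},
    {"grip":0,"dp":[0,0,0],"yaw":0}
  ]
}}

```text
time: 22.88
position: [434.9, 208.3, 73.3]
eef_rot: [[0.498, 0.867, 0.018], [0.867, -0.498, -0.011], [-0.001, 0.022, -1.0]]
contact_force: [0.0, 0.3, -1.0]
gripper_width: 39.3
```

```bash
python3 nest.py n2;python3 -c "
from h import *
s=rep();R=np.array(s['eef_rot']);print(R.T@(np.array([429.2,209.1,54])-s['position'])/10)
cv2.imwrite('pics/s2.png',cv2.resize(imaging.camera('scene')[215:315,355:465],None,fx=5,fy=5,interpolation=2))"
```

```text
t 22.88 [434.9 208.3  73.3] xang 1.0493 tilt [ 0.0185 -0.0114] w 39.3 F [ 0.   0.3 -1. ] M [ 0.02  0.07 -0.  ] q [ 0.37  0.39  1.93 -0.02  0.81  0.91]
guess [306.75791957 282.76145235] blob [ 271  248   71   49 1174] [298.89267462 263.05706985] [430.95844781 221.32779187  20.5       ]
t 22.93 [434.9 208.4  73.4] xang 1.0494 tilt [ 0.0187 -0.0114] w 39.2 F [-0.1 -0.8 -0.2] M [ 0.02 -0.03  0.04] q [ 0.37  0.39  1.93 -0.02  0.81  0.91]
[-0.22231263 -0.5761009   1.92424651]
```

View pics/n2.png

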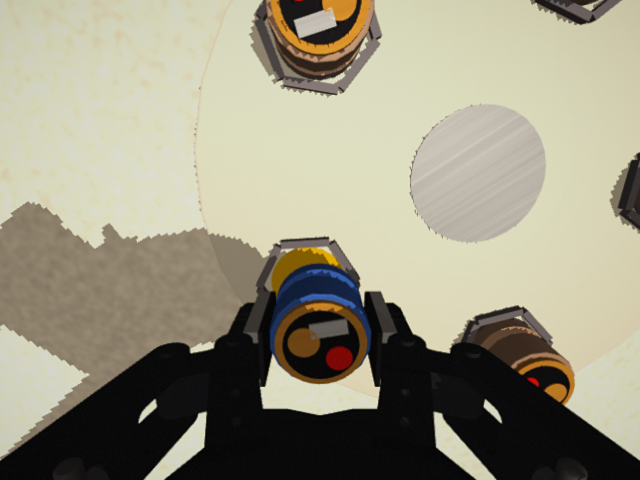

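View pics/s2.png

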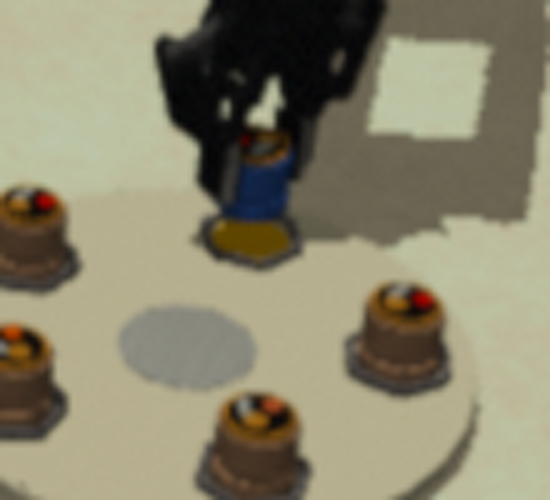

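{"op": "send_rows", "data": {
  "steps": [
    {"grip":0,"dp":[-0.15,-0.35,0.4],"yaw":0},
    {"grip":0,"dp":[-0.05,-0.15,0.3],"yaw":0},
    {"grip":0,"dp":[0,-0.05,0.1],"yaw":0},
    {"grip":0,"dp":[0,0,0],"yaw":0},
    {"grip":0,"dp":[0,0,0],"yaw":0},
    {"grip":0,"dp":[0,0,0],"yaw":0}
  ]
}}

```text
time: 23.72
position: [428.9, 209.6, 65.1]
eef_rot: [[0.498, 0.867, 0.019], [0.867, -0.498, -0.011], [0.0, 0.022, -1.0]]
contact_force: [-1.0, 0.2, -0.3]
gripper_width: 39.5
```

```bash
python3 nest.py n3;python3 -c "
from h import *
s=rep();R=np.array(s['eef_rot']);print(R.T@(np.array([429.2,209.1,54])-s['position'])/10)
a=cv2.imread('pics/n3.png')[220:400,220:420];cv2.imwrite('pics/n3c.png',cv2.resize(a,None,fx=3.3,fy=3.3,interpolation=2))"
```

```text
t 23.73 [428.9 209.6  65.1] xang 1.0497 tilt [ 0.0193 -0.0111] w 39.5 F [-1.   0.2 -0.3] M [-0.   -0.03 -0.06] q [ 0.38  0.4   1.95 -0.02  0.78  0.92]
guess [317.5110704  285.49645341] blob [ 280  249   77   36 1009] [318.7690783  261.41526264] [436.08528884 220.56977819  20.5       ]
t 23.77 [428.9 209.6  65.1] xang 1.0498 tilt [ 0.0194 -0.0111] w 39.5 F [-1.  -0.2 -1. ] M [-0.05 -0.    0.03] q [ 0.38  0.4   1.95 -0.02  0.78  0.92]
[-0.02603725  0.02456064  1.11018061]
```

View pics/n3c.png

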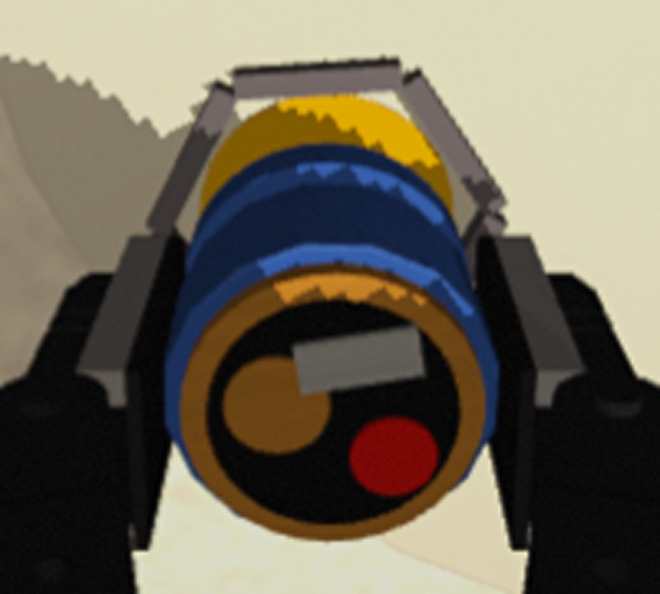

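Run:
```python
from h import *
import pickle
s=pickle.load(open('n3.pkl','rb'));c=lambda x,y:(220+x/3.3,220+y/3.3)
A=onz('wrist',c(233,72),25,s);B=onz('wrist',c(399,59),25,s);d=(B-A)[:2];print('edge',np.hypot(*d));d/=np.hypot(*d);M=(A+B)[:2]/2
n=np.array([d[1],-d[0]]);R=np.array(s['eef_rot']);n=n if n@R[:2,0]<0 else -n
print('centre est',M+n*25.5,'TCP',s['position'])
```

```text
edge 24.925377741282407
centre est [430.15474006 209.5295582 ] TCP [428.88920706 209.57214195  65.09621909]
```

{"op": "send_rows", "data": {
  "steps": [
    {"grip":0,"dp":[0,0,0.6],"yaw":0},
    {"grip":0,"dp":[0,0,0.3],"yaw":0},
    {"grip":0,"dp":[0,0,0.1],"yaw":0},
    {"grip":0,"dp":[0,0,0],"yaw":0},
    {"grip":0,"dp":[0,0,0],"yaw":0}
  ]
}}

```text
time: 24.4
position: [429.2, 209.4, 54.2]
eef_rot: [[0.498, 0.867, 0.019], [0.867, -0.498, -0.011], [-0.0, 0.022, -1.0]]
contact_force: [-0.1, -0.2, -1.6]
gripper_width: 39.3
```

```bash
python3 -c "
from h import *
s=rep();R=np.array(s['eef_rot']);print(R.T@(np.array([429.4,209.3,46.6])-s['position'])/10)"
```

```text
t 24.4 [429.2 209.4  54.2] xang 1.0496 tilt [ 0.0191 -0.0112] w 39.3 F [-0.1 -0.2 -1.6] M [0.03 0.06 0.01] q [ 0.38  0.41  1.96 -0.03  0.75  0.92]
[0.00413421 0.00939737 0.76340424]
```

Centred to within 0.1 mm of the estimate. I'll go down slowly.

{"op": "send_rows", "data": {
  "steps": [
    {"grip":0,"dp":[0,0,0.3],"yaw":0},
    {"grip":0,"dp":[0,0,0.15],"yaw":0},
    {"grip":0,"dp":[0,0,0],"yaw":0}
  ]
}}

```text
time: 24.78
position: [429.4, 209.4, 49.5]
eef_rot: [[0.498, 0.867, 0.019], [0.867, -0.498, -0.011], [0.0, 0.022, -1.0]]
contact_force: [1.2, 0.9, -0.8]
gripper_width: 39.6
```

```bash
python3 -c "
from h import *
s=rep()"
```

```text
t 24.77 [429.4 209.4  49.5] xang 1.0496 tilt [ 0.0194 -0.011 ] w 39.6 F [ 1.2  0.9 -0.8] M [-0.05  0.05  0.06] q [ 0.38  0.42  1.96 -0.03  0.74  0.92]
```

Inside the rim at z = 49.5, with no contact force. I'll continue in about 1 mm steps until it touches.

{"op": "send_rows", "data": {
  "steps": [
    {"grip":0,"dp":[0,0,0.15],"yaw":0},
    {"grip":0,"dp":[0,0,0],"yaw":0}
  ]
}}

```text
time: 25.02
position: [429.4, 209.4, 48.0]
eef_rot: [[0.498, 0.867, 0.02], [0.867, -0.498, -0.011], [0.0, 0.022, -1.0]]
contact_force: [0.6, 0.4, -1.7]
gripper_width: 39.2
```

```bash
python3 -c "
from h import *
s=rep()"
```

```text
t 25.02 [429.4 209.4  48. ] xang 1.0496 tilt [ 0.0195 -0.011 ] w 39.2 F [ 0.6  0.4 -1.7] M [ 0.03  0.06 -0.01] q [ 0.38  0.43  1.96 -0.03  0.74  0.92]
```

{"op": "send_rows", "data": {
  "steps": [
    {"grip":0,"dp":[0,0,0.1],"yaw":0},
    {"grip":0,"dp":[0,0,0],"yaw":0}
  ]
}}

```text
time: 25.28
position: [429.5, 209.4, 47.0]
eef_rot: [[0.498, 0.867, 0.02], [0.867, -0.498, -0.011], [0.0, 0.022, -1.0]]
contact_force: [0.3, -0.4, -1.3]
gripper_width: 39.0
```

```bash
python3 -c "
from h import *
s=rep()"
```

```text
t 25.27 [429.5 209.4  47. ] xang 1.0496 tilt [ 0.0196 -0.011 ] w 39.0 F [ 0.3 -0.4 -1.3] M [0.09 0.01 0.03] q [ 0.38  0.43  1.97 -0.03  0.73  0.92]
```

{"op": "send_rows", "data": {
  "steps": [
    {"grip":0,"dp":[0,0,0.07],"yaw":0},
    {"grip":0,"dp":[0,0,0],"yaw":0}
  ]
}}

```text
time: 25.52
position: [429.6, 209.4, 46.7]
eef_rot: [[0.498, 0.867, 0.02], [0.867, -0.498, -0.011], [0.001, 0.023, -1.0]]
contact_force: [-0.6, 0.0, -1.0]
gripper_width: 38.9
```

```bash
python3 -c "
from h import *
s=rep()"
```

```text
t 25.52 [429.6 209.4  46.7] xang 1.0496 tilt [ 0.02   -0.0108] w 38.9 F [-0.6  0.  -1. ] M [-0.01  0.04 -0.02] q [ 0.38  0.43  1.97 -0.03  0.73  0.92]
```

{"op": "send_rows", "data": {
  "steps": [
    {"grip":0,"dp":[0,0,0.08],"yaw":0},
    {"grip":0,"dp":[0,0,0],"yaw":0}
  ]
}}

```text
time: 25.78
position: [429.6, 209.5, 46.7]
eef_rot: [[0.498, 0.867, 0.021], [0.867, -0.498, -0.011], [0.001, 0.023, -1.0]]
contact_force: [-0.1, 0.4, -1.4]
gripper_width: 39.3
```

```bash
python3 -c "
from h import *
s=rep()"
```

```text
t 25.77 [429.6 209.5  46.7] xang 1.0497 tilt [ 0.0207 -0.0106] w 39.3 F [-0.1  0.4 -1.4] M [-0.01  0.01 -0.06] q [ 0.38  0.43  1.97 -0.03  0.73  0.92]
```

{"op": "send_rows", "data": {
  "steps": [
    {"grip":0,"dp":[0,0,0.15],"yaw":0},
    {"grip":0,"dp":[0,0,0.05],"yaw":0}
  ]
}}

```text
time: 26.02
position: [429.7, 209.5, 46.6]
eef_rot: [[0.498, 0.867, 0.022], [0.867, -0.498, -0.01], [0.002, 0.024, -1.0]]
contact_force: [-0.7, 0.5, 2.8]
gripper_width: 39.3
```

```bash
python3 -c "
from h import *
s=rep()"
```

```text
t 26.02 [429.7 209.5  46.6] xang 1.0498 tilt [ 0.0217 -0.0103] w 39.3 F [-0.7  0.5  2.8] M [-0.06  0.09  0.01] q [ 0.38  0.43  1.97 -0.03  0.73  0.92]
```

Contact is felt: Fz went from −1.2 to +2.8 N at z = 46.6, the expected seated height. I'll open.

{"op": "send_rows", "data": {
  "steps": [
    {"grip":0.6,"dp":[0,0,0],"yaw":0},
    {"grip":0.8,"dp":[0,0,0],"yaw":0},
    {"grip":0.8,"dp":[0,0,0],"yaw":0}
  ]
}}

```text
time: 26.4
position: [430.0, 209.6, 46.4]
eef_rot: [[0.498, 0.867, 0.022], [0.867, -0.498, -0.01], [0.002, 0.024, -1.0]]
contact_force: [-0.3, -0.0, 0.5]
gripper_width: 68.4
```

```bash
python3 -c "
from h import *
s=rep();cv2.imwrite('pics/r1.png',imaging.camera('wrist'))"
```

```text
t 26.4 [430.  209.6  46.4] xang 1.0498 tilt [ 0.0222 -0.0101] w 68.4 F [-0.3 -0.   0.5] M [ 0.02  0.04 -0.01] q [ 0.38  0.43  1.97 -0.03  0.73  0.92]
```

View pics/r1.png

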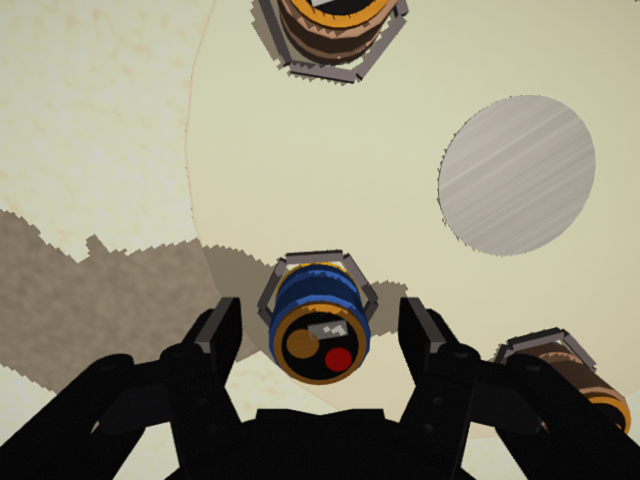

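The holder stands in the nest inside the rim and the fingers are clear on both sides. I'll withdraw upward.

{"op": "send_rows", "data": {
  "steps": [
    {"grip":0.8,"dp":[0,0,-2],"yaw":0},
    {"grip":0.8,"dp":[0,0,-5],"yaw":0},
    {"grip":0.8,"dp":[0,0,-5],"yaw":0},
    {"grip":0.8,"dp":[0,0,-5],"yaw":0},
    {"grip":0.8,"dp":[0,0,0],"yaw":0},
    {"grip":0.8,"dp":[0,0,0],"yaw":0},
    {"grip":0.8,"dp":[0,0,0],"yaw":0},
    {"grip":0.8,"dp":[0,0,0],"yaw":0}
  ]
}}

```text
time: 27.45
position: [424.0, 210.4, 216.6]
eef_rot: [[0.498, 0.867, 0.013], [0.867, -0.498, -0.014], [-0.006, 0.018, -1.0]]
contact_force: [0.1, -0.4, 0.1]
gripper_width: 68.0
```

Run:
```python
from h import *
s=rep();im=imaging.camera('wrist');cv2.imwrite('pics/f_w.png',im);
a=imaging.camera('scene');b=imaging.camera('side');cv2.imwrite('pics/f_scene.png',a)
cv2.imwrite('pics/f_c.png',np.hstack([cv2.resize(a[230:330,340:455],None,fx=3.4,fy=3.4,interpolation=2)[:340],cv2.resize(b[180:280,255:370],None,fx=3.4,fy=3.4,interpolation=2)[:340]]))
h=cv2.cvtColor(im,cv2.COLOR_BGR2HSV);o=cv2.inRange(h,(8,130,90),(25,255,255));g=proj('wrist',[429.4,209.3,58],s);k=np.zeros_like(o);cv2.circle(k,tuple(int(v) for v in g),32,255,-1);o&=k
u,r=cv2.minEnclosingCircle(cv2.findNonZero(o));print(g,u,r,onz('wrist',u,58,s))
```

```text
t 27.45 [424.  210.4 216.6] xang 1.0495 tilt [ 0.0127 -0.0138] w 68.0 F [ 0.1 -0.4  0.1] M [ 0.03  0.06 -0.05] q [ 0.38  0.19  1.76 -0.02  1.18  0.91]
[322.24192165 227.68495083] (321.8301086425781, 221.48057556152344) 25.54632568359375 [431.74990595 214.1169613   58.        ]
```

View pics/f_w.png

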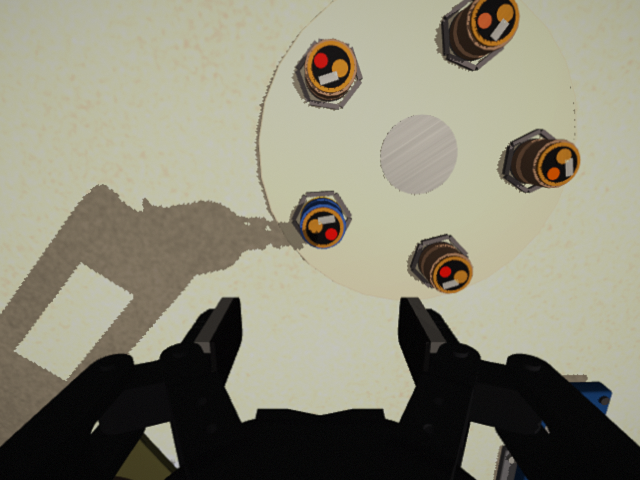

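View pics/f_c.png

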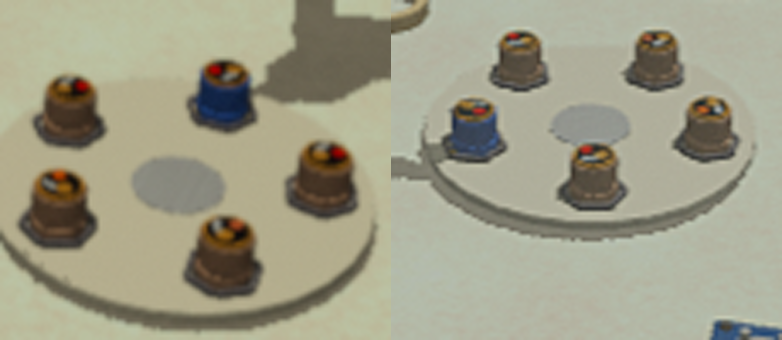

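View pics/f_scene.png

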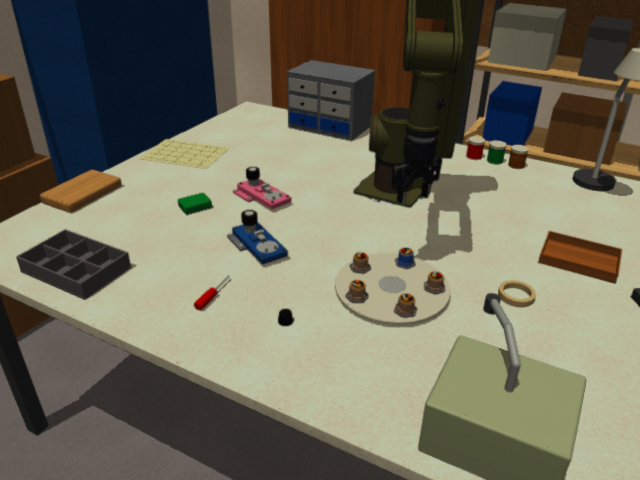

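The holder top sits at about (323,227) in the wrist picture. A correctly seated holder would be at (322.2,227.7), so this matches. In both side crops it stands at the height of the beige ones and upright. The automatic circle fit disagreed by 5 mm: its radius of 25.5 px is larger than the top's 20 px, so I take it that it picked up other orange pixels. Handing in.

```bash
python3 -c "
from plant import manip
print(manip.sign_off())"
```

```text
the job is handed in; nothing more can be done
None
```

The blue holder is seated in the empty nest and the clamp is left open. I handed the job in at about 27.6 s, and sign-off reported no verdict.

**What I did**
- **Knob:** I turned it clockwise until the torque rose from about 0.5 N m of drag to about 0.78 N m at the stop. That is above the 0.58 that counts as firm and below the 0.95 that counts as forcing. I then turned back 7° to take the spring load off before releasing.
- **Holder:** I gripped it across its free sides and lifted it straight up with no side load. I lowered it into the nest until contact: the vertical force went from −1.2 to +2.8 N at the height expected for a fully seated holder. Then I released it and withdrew upward.

**Last checks**
- **Seating:** The holder looks upright and level with the beige ones in the scene and side pictures. In the wrist picture its top is within about 1 px of where a centred, fully seated holder would be.
- **Other things:** In the last scene picture the other things appear where they were. I checked this by eye and did not measure it.
- **Clamp:** The jaw was drawn back in the picture taken after the lift. I did not measure its position again at the end.
- **Check that disagreed:** An automatic circle fit to the holder top was about 5 mm off. Its radius was too large (25.5 px against about 20 px), probably because it took in other orange pixels, so I set it aside.
- **Tilt:** The gripper drifted to as much as 0.05 rad of tilt along the way. I brought it down to about 0.03 rad for the grip and 0.02 rad for the placing.

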